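# Unload the clock-plate press and nest the plates

### The arm

A 7-joint arm with a two-finger parallel gripper is mounted at the origin on the work surface. World frame = base frame: x ahead of the robot, y to its left, z up, the work surface at z = 0. Lengths are in m, angles in rad, forces in N, time in s.
With the tool pointing down it reaches from about 0.425 to 0.925 m from the base axis. Payload 6.8 kg.
Tool frame: the origin (TCP) lies between the finger pads; the fingertips stand r.tcp_to_tips ahead of it and the grasp point (between the pads) lies 3 mm ahead of it (r.tcp_to_tips is the distance from the TCP to the fingertips, in m); z points along the fingers, y is the line along which they close (so a half turn about z gives the same grasp; the last joint's range is limited). The gripper opens to 85 mm and grips with 20 to 120 N. Pads are 22 mm wide; open, the fingers measure 114 mm over their backs; the gripper's body (76 mm by 85 mm) begins 54 mm behind the grasp point. The pads swing forward as they close: fully open they stand 13 mm farther back than shut.
Start: joints at [-1.441, 0.477, 0.022, 1.555, -0.011, 1.109, -0.083], TCP at [0.159, 0.656, 0.253] pointing down, gripper open.
Joint ranges: [-2.96, 2.96], [-0.34, 2.1], [-1.41, 1.46], [0.24, 2.44], [-1.37, 4.51], [0.17, 1.92], [-2.96, 2.96]. Speed limits (rad/s): [2.39, 2.39, 3.14, 3.14, 3.14, 3.14, 3.14].

### API

Orientations are given as a rotation vector (axis times angle).
In Python, from bench import r gives the robot as it stands. The module is installed in compiled form; this text tells all that it offers.
- The arm moves only by the tool step_arm, never from a script. Its argument "moves" is a list of rows, each an object of numbers: "rx", "ry", "rz": the turn, a rotation vector about the tool's x, y, z in degrees; "dx", "dy", "dz": the shift along the tool's x, y, z in mm; "gripper": the opening, from -1 (shut) to 1 (fully open). In form: [{"rx": .., "ry": .., "rz": .., "dx": .., "dy": .., "dz": .., "gripper": ..}, ...]. A call has 1 to 20 rows; each row shifts and turns the commanded pose from where the row before left it, along the tool's axes as they then stand; what a row does not reach is not made up. A row lasts 1/8 s, in which the tool goes at most 62.5 mm and 10.7 degrees, less where a joint would pass 70% of its speed; a pose out of reach is approached as far as the arm can. A call is refused whole if a number of a shift passes 62.5 or a number of a turn 10.7, either way. A call with a gripper value outside its range is refused whole. The fingers move at their own pace and stop on an object; "grip_force" is the grip in N (left out, the last holds). Time passes only in rows, so rows that do not move let the fingers close. It gives the time, the measured TCP pose, the force, the opening and the grip force at its end, in the units of the state.
- r.get_obs(): the state, without advancing time (a new reading comes with each control period).
- r.grab_frame(name): name is "side" or "top" or "wrist"; returns the picture (480x640x3 uint8, blue, green, red); there is no depth.
- r.camera_info(name): a dict with "mtx" (3x3 intrinsics, pixels), "rvec" (rotation vector, rad) and "tvec" (3), from world to camera coordinates, as OpenCV has them. Camera axes: x right, y down, z forward; pixel columns grow to the right and rows downward; lengths in m; the calibration is good to about 2 mm. A picture is of the moment at which its call begins: read the wrist's pose just before it. camera_info takes no time and is no camera call; for the wrist camera it gives the pose at the moment of the call.
- r.hand_in(): hands the job in; it is judged then, once.
The state is a dict: "clock": time; "joints": joint angles; "qvel": joint speeds; "tau": joint torques, N m; "tcp_pos": TCP position; "orientation": TCP orientation; "contact_force": force on the tool from outside, world axes, zero at the start; "moment": the same for the moment, N m; "grip_width": finger opening in m; "gripper_force": force on a finger pad.
Only numpy, scipy, OpenCV 4.12 (cv2) and the standard library are available. Lean on these libraries where they do the work, as an engineer would, in place of code of your own. Each camera call takes 0.05 s, during which the arm holds its last target. There are 200 camera calls.

### The job

The press has just pushed the lugs into a batch of brass clock plates: crack its release valve open a fraction of a turn so that the platen sinks slowly, never dropping, all the way down, then swing the press head aside to its left, well clear of the platen. Lift out the plates and lay each flat in its own nest of the wooden tray, and leave the press with its platen down, its head aside and its valve shut again. Leave the vise, gravers and loupe alone.

Things in the scene. Friction and masses are not known exactly. Their poses are not given: they have to be found in the camera images.
- press: Fixed green bench press; origin on the bench under the centre of its platen, x pointing away from its front, y to its left. Two upright tie rods, 26 mm thick: rear left at (112, 142) mm, 235 mm high, on which the head pivots; front right at (-112, -142) mm, 217 mm high (nut 42 mm wide on top). Pump block 74 x 74 mm, 100 mm high, at (50, -172) mm carries the valve.
- platen (a joint): How far the platen has sunk, in m: 0 fully raised (at a start 0 to 0.002, the plates' lugs 2 to 3 mm under the head), 0.050 fully down on its stop. It sinks by its own weight (2.5 kg) while the valve is open and holds still when the valve is shut.
- platen_top (a point): Centre of the platen's flat aluminium top, 150 mm along the press's x by 210 mm along its y inside a steel lip 4 mm thick and 8 mm high; the plates lie on it. 142 mm above the bench when raised, 92 mm when down.
- release_valve (a joint): Angle of the release valve in rad: 0 shut (stop), grows as it is turned counter-clockwise seen from above, to 2.4. Where it cracks varies with the oil: the platen begins to creep at some angle between 0.15 and 0.5; from there each further 0.1 rad makes it sink 3 to 4 mm/s faster. Good: 5 to 15 mm/s; 30 mm/s, reached beyond about 1.0 rad, is a drop, too fast. Shut at any height, it holds the platen there. It stays where it is left; turning takes about 0.2 N m.
- valve_grip (a point): Centre of the valve's red T-bar, on its vertical axis: bar 56 mm long (the point's x), 11 mm thick (its y), 22 mm high, 127 mm above the bench; its underside is 16 mm above the pump block. The bar lies along the press's x when shut and turns with the valve.
- press_head (a joint): Swing of the head in rad: 0 square over the platen, grows as it swings clockwise seen from above, towards the press's left (+y) and front, stop at 1.75. From 1.3 up it is clear of the platen. Moves freely once pushed, about 2 N at the handle.
- head_pivot (a point): On the vertical axis about which the head swings, at the height of the handle's grip point.
- head_handle (a point): Grip point of the head's upright black handle, a cylinder 25 mm across and 44 mm high (the point is 21 mm above its lower end and 23 mm below its top), 215 mm from the pivot axis. The head under it is a green steel plate 158 x 218 mm, 20 mm thick, its top 35 mm below this point, 193 mm above the bench.
- nest_tray: Fixed dark wooden tray 158 mm (its x) x 106 mm (its y), origin under its centre. Grey floor 10 mm above the bench, rim 16 mm; light wooden round-topped ribs, 4.5 mm high and 3 mm thick, divide it into four interlocking nests, each the outline of one plate with 2 mm to spare all round.
- plate_u: Brass plate 6 mm thick, U-shaped, 71 x 45 mm, limbs 19 mm wide: base limb along x through the origin, two legs pointing to +y at its ends. A steel lug, 14 mm along the plate's x, 12 mm along its y, stands 24 mm up from the plate's top (30 mm above the underside), upright, for gripping. The origin lies on the underside straight below the lug; z up. It may be absent.
- plate_t: Brass plate 6 mm thick, T-shaped, 71 x 45 mm, limbs 19 mm wide: bar along x through the origin, stem from its middle towards -y; its stem nests between the legs of the U. A steel lug, 14 mm along the plate's x, 12 mm along its y, stands 24 mm up from the plate's top (30 mm above the underside), upright, for gripping. The origin lies on the underside straight below the lug; z up. It may be absent.
- plate_l: Brass plate 6 mm thick, L-shaped, 71 x 45 mm, limbs 19 mm wide: long limb along y (its middle 13 mm to -y of the origin), short foot at its +y end pointing to -x. A steel lug, 14 mm along the plate's x, 12 mm along its y, stands 24 mm up from the plate's top (30 mm above the underside), upright, for gripping. The origin lies on the underside straight below the lug; z up. It may be absent.
- plate_i: Brass plate 6 mm thick, straight bar 45 mm along y, 19 mm wide, origin in its middle. Either way round will do. A steel lug, 14 mm along the plate's x, 12 mm along its y, stands 24 mm up from the plate's top (30 mm above the underside), upright, for gripping. The origin lies on the underside straight below the lug; z up. It may be absent.
- nest_u (a point): Nest of the U plate, on the tray's floor, axes as the tray's: where that plate's origin lies, its axes along these, when it is seated.
- nest_t (a point): Nest of the T plate, on the tray's floor, axes as the tray's: where that plate's origin lies, its axes along these, when it is seated.
- nest_l (a point): Nest of the L plate, on the tray's floor, axes as the tray's: where that plate's origin lies, its axes along these, when it is seated.
- nest_i (a point): Nest of the straight plate, on the tray's floor, axes as the tray's: where that plate's origin lies, its axes along these, when it is seated.
- ball_vise: Bystander: round steel engraver's vise, 121 mm across, 114 mm high, origin under its centre.
- graver_a: Bystander: graver with a wooden mushroom handle, 105 mm long, 32 mm high, lying along its x.
- graver_b: Bystander: another such graver.
- loupe: Bystander: black eye loupe, 36 mm across, 28 mm high, origin under its centre.
Mind the look-alikes: they are no part of the job. There is more than one size of the nest_tray; the job needs the smaller.

How it is judged:
By the outcome, as a careful person would: the job done as asked, in the order asked, and still so for the second after the job is handed in, with the robot touching nothing.
Of plate_u, plate_t, plate_l, plate_i only 3 to 4 are there at a start; the rules pass over those that are not, and their reading is None.
At some moment in a run one of plate_u, plate_t, plate_l, plate_i may be knocked a few centimetres aside while the robot is not near it.
Once in a run the grip may slacken for a moment while it holds something.
It also fails if it takes over 210 s, if anything falls off the work surface, if the arm or the gripper's body presses on something with over 40 N, if the wrist force passes 120 N, or if a joint passes its speed limit or range.

## Working session

There is one attempt and no reset: what is moved stays moved. The work goes in short steps, Python scripts to look and compute and a tool call to move; the robot and the scene stay as the last step left them, time stands still between calls to the robot, and variables do not carry over. Pictures are saved under pics/ and viewed, at most 17 in all, crops included, and the job is handed in when it is done.

Besides the shell and the picture viewer there is one more tool, called as a command line: name --argument value ..., lists and objects as JSON in quotes. step_arm: Moves the arm, as the interface text tells. Its arguments: {"type":"object","properties":{"moves":{"type":"array","items":{"type":"object","properties":{"rx":{"type":"number"},"ry":{"type":"number"},"rz":{"type":"number"},"dx":{"type":"number"},"dy":{"type":"number"},"dz":{"type":"number"},"gripper":{"type":"number"}}}},"grip_force":{"type":"number"}},"required":["moves"]}

```bash
mkdir -p pics; cat > h.py <<'E'
import numpy as np, cv2
from bench import r
from scipy.spatial.transform import Rotation as R
def cam(n):
    c=r.camera_info(n); return np.array(c["mtx"]),cv2.Rodrigues(np.array(c["rvec"],float))[0],np.array(c["tvec"],float).ravel()
def ray(C,uv,z):
    K,Rm,t=C; o=-Rm.T@t; d=Rm.T@np.linalg.inv(K)@np.array([uv[0],uv[1],1.0])
    return o+d*(z-o[2])/d[2]
def proj(C,p):
    K,Rm,t=C; q=K@(Rm@np.array(p,float)+t); return q[:2]/q[2]
def st():
    o=r.get_obs(); Rm=R.from_rotvec(o["orientation"]).as_matrix()
    print("t",round(o["clock"],2),"tcp",np.round(o["tcp_pos"],4),"F",np.round(o["contact_force"],1),"w",round(float(o["grip_width"]),4),"q",np.round(o["joints"],2))
    print("tool x",np.round(Rm[:,0],3),"y",np.round(Rm[:,1],3),"z",np.round(Rm[:,2],3)); return o,Rm
E
python3 - <<'E'
from h import *
st(); print(r.tcp_to_tips)
for n in("top","side","wrist"):
    im=r.grab_frame(n); cv2.imwrite(f"pics/{n}0.png",im)
    K,Rm,t=cam(n); print(n,np.round(K[0,0]),np.round(-Rm.T@t,3),np.round(Rm[2],2),np.round(Rm[0],2))
E
```

```text
t 0.0 tcp [0.1589 0.6555 0.2523] F [ 0.3 -0.4  0.3] w 0.0854 q [-1.44  0.48  0.02  1.56 -0.01  1.11 -0.08]
tool x [-0.972  0.236 -0.   ] y [ 0.236  0.972 -0.002] z [-0.    -0.002 -1.   ]
0.022
top 462.0 [ 0.407 -0.092  1.105] [ 0.09 -0.01 -1.  ] [-0.02 -1.    0.01]
side 585.0 [-0.096 -0.658  0.935] [ 0.53  0.49 -0.69] [ 0.67 -0.74 -0.01]
wrist 432.0 [0.078 0.673 0.374] [ 0.31 -0.08 -0.95] [ 0.24  0.97 -0.  ]
```

View pics/top0.png

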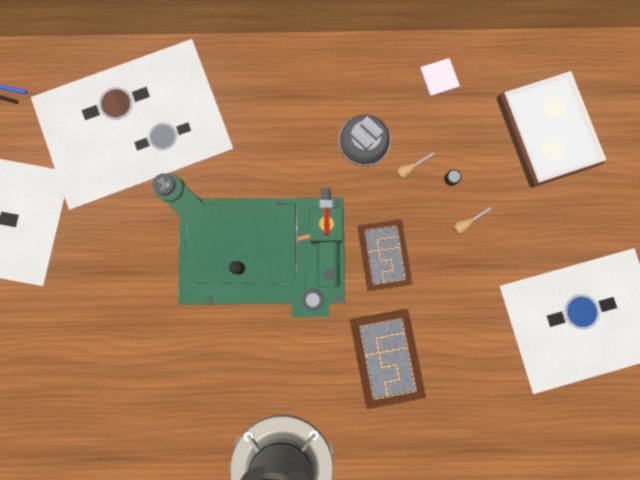

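View pics/side0.png

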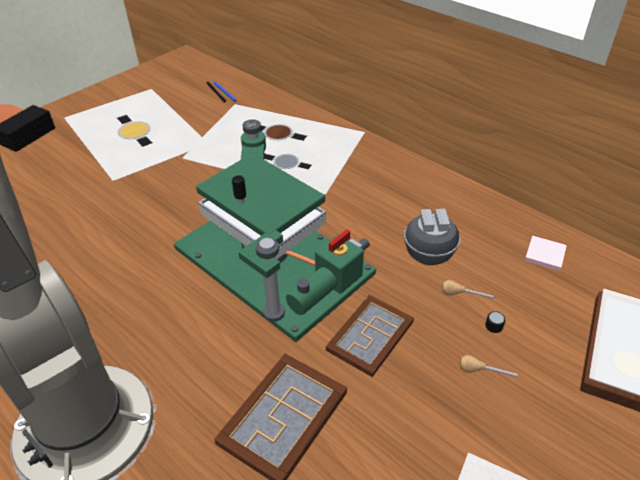

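The top view shows the press (head handle at 237,267; pivot at 165,185; nut at 313,300; red valve bar at 326,222) and the smaller tray at (384,255). The larger look-alike tray is at (388,358). In the side view the platen is raised under the head.

```bash
cat > m1.py <<'E'
from h import *
im=cv2.imread("pics/top0.png"); C=cam("top"); S=cam("side"); si=cv2.imread("pics/side0.png")
hsv=cv2.cvtColor(im,cv2.COLOR_BGR2HSV)
def comp(mask,x0,y0,x1,y1,tag):
    m=np.zeros_like(mask); m[y0:y1,x0:x1]=mask[y0:y1,x0:x1]
    c=max(cv2.findContours(m,cv2.RETR_EXTERNAL,cv2.CHAIN_APPROX_NONE)[0],key=cv2.contourArea)
    rc=cv2.minAreaRect(c); print(tag,np.round(rc[0],1),np.round(rc[1],1),round(rc[2],1),cv2.contourArea(c)); return c,rc
red=cv2.inRange(hsv,(0,180,120),(6,255,255))|cv2.inRange(hsv,(174,180,120),(180,255,255))
c,rc=comp(red,315,195,340,245,"valve"); v=ray(C,rc[0],.135);
b=[ray(C,p,.138)[:2] for p in cv2.boxPoints(rc)]; print("valve",v, np.round(b,3).tolist())
blk=cv2.inRange(hsv,(0,0,0),(180,255,45))
c,rc=comp(blk,222,255,250,280,"handle")
print("handle",ray(C,rc[0],.24))
g=cv2.inRange(hsv,(0,0,90),(180,40,255))
c,rc=comp(g,300,285,328,315,"nut"); n=ray(C,rc[0],.217); print(n)
g2=cv2.inRange(hsv,(0,0,60),(180,60,255))
c,rc=comp(g2,150,170,185,203,"piv"); p=ray(C,rc[0],.235); print(p)
d=(p-n)[:2]; yaw=np.arctan2(d[1],d[0])-np.arctan2(284,224); print("len",np.linalg.norm(d),"yaw",yaw); o=(p+n)[:2]/2
Rm=np.array([[np.cos(yaw),-np.sin(yaw)],[np.sin(yaw),np.cos(yaw)]])
print("press",o,"valve",o+Rm@[.05,-.172])
dk=cv2.inRange(hsv,(0,0,0),(180,255,95))
sat=cv2.inRange(hsv,(0,70,0),(14,255,110))|cv2.inRange(hsv,(90,0,60),(130,90,180))
c,rc=comp(sat,350,212,415,296,"tray")
bx=np.array([ray(C,q,.016)[:2] for q in cv2.boxPoints(rc)]); print("tray c",bx.mean(0),np.linalg.norm(np.diff(bx,axis=0),axis=1),np.round(bx,3).tolist())
cr=[cv2.resize(im[200:310,340:430],None,fx=5,fy=5,interpolation=2),cv2.resize(si[130:280,160:390],(550,550*150//230),interpolation=2)]
cv2.imwrite("pics/c1.png",cr[0])
E
python3 m1.py
```

```text
valve [326.5 222. ] [24.  3.] 90.0 62.5
valve [ 0.54504332 -0.11063533  0.135     ] [[0.57, -0.108], [0.57, -0.114], [0.519, -0.113], [0.519, -0.107]]
handle [241.2 268. ] [4.4 9.2] 12.5 19.5
handle [0.44643376 0.05252821 0.24      ]
nut [312.5 299. ] [20. 19.] 90.0 311.5
[ 0.38574198 -0.079328    0.217     ]
piv [162.5 182.5] [25. 25.] 90.0 469.5
[0.61276176 0.2029785  0.235     ]
len 0.3622636296566636 yaw -0.00944018096339938
press [0.49925187 0.06182525] valve [ 0.54762596 -0.11063909]
tray [391.8 264.6] [29.6 18. ] 80.9 319.5
tray c [ 0.45795189 -0.26483561] [0.04272782 0.06964373 0.04247405] [[0.49, -0.239], [0.495, -0.282], [0.426, -0.29], [0.42, -0.248]]
```

View pics/c1.png

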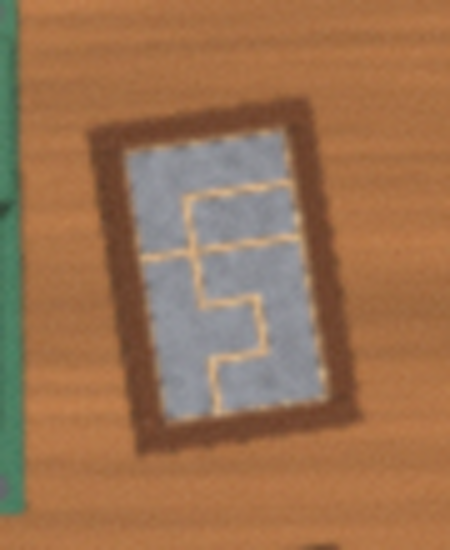

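step_arm --moves '[{"dz": -50},{"dz": -50},{"dx": -34.8,"dy": -40.8},{"dx": -34.8,"dy": -40.8},{"dx": -34.8,"dy": -40.8},{"dx": -34.8,"dy": -40.8},{"dx": -34.8,"dy": -40.8},{"dx": -34.8,"dy": -40.8},{"dx": -34.8,"dy": -40.8},{"dx": -34.8,"dy": -40.8},{"dx": -34.8,"dy": -40.8},{"dx": -34.8,"dy": -40.8},{"dx": -34.8,"dy": -40.8,"gripper": 0.05},{"dx": -34.8,"dy": -40.8},{"dx": -34.8,"dy": -40.8},{"dx": -34.8,"dy": -40.8},{"dx": -34.8,"dy": -40.8},{"dx": -34.8,"dy": -40.8},{"rz": -6.5},{"rz": -6.6}]'

```text
invalid input at $.moves[0]: expected keys rx, ry, rz, dx, dy, dz, gripper
```

```bash
cat >> h.py <<'E'
def go(target,yawx=None):
    "tool-axis shift (mm) to target tcp; yaw needed (deg, rz) to bring tool x to heading yawx (deg, mod 180)"
    o,Rm=st(); d=Rm.T@(np.array(target)-o["tcp_pos"])*1000; print("shift",np.round(d,1))
    if yawx is not None:
        a=np.degrees(np.arctan2(Rm[1,0],Rm[0,0])); e=(yawx-a+90)%180-90; print("rz",round(-e,1))
        # shift in tool axes if the turn is done first
        R2=Rm@R.from_rotvec([0,0,np.radians(-e)]).as_matrix(); print("shift after turn",np.round(R2.T@(np.array(target)-o["tcp_pos"])*1000,1))
def lvl():
    o,Rm=st(); t=Rm.T@np.array([0,0,-1.]); print("level rx,ry deg",np.round(np.degrees([-t[1],t[0]]),2))
E
python3 - <<'E'
from h import *
C=cam("wrist"); im=r.grab_frame("wrist"); cv2.imwrite("pics/w1.png",im)
go([.546,-.1105,.133],179.5); lvl()
hsv=cv2.cvtColor(im,cv2.COLOR_BGR2HSV)
red=cv2.inRange(hsv,(0,170,100),(6,255,255))|cv2.inRange(hsv,(174,170,100),(180,255,255))
c=max(cv2.findContours(red,cv2.RETR_EXTERNAL,cv2.CHAIN_APPROX_NONE)[0],key=cv2.contourArea); rc=cv2.minAreaRect(c)
print(rc); print(ray(C,rc[0],.133)); print(np.round([ray(C,p,.138) for p in cv2.boxPoints(rc)],4).tolist())
E
```

```text
t 0.2 tcp [0.1589 0.6557 0.2527] F [ 0.4 -1.1 -0.5] w 0.0852 q [-1.44  0.48  0.02  1.56 -0.01  1.11 -0.08]
tool x [-0.972  0.236 -0.   ] y [ 0.236  0.972 -0.001] z [-0.    -0.001 -1.   ]
shift [-556.6 -653.3  120.5]
rz -13.1
shift after turn [-393.8 -762.7  120.5]
t 0.2 tcp [0.1589 0.6557 0.2527] F [ 0.4 -1.1 -0.5] w 0.0852 q [-1.44  0.48  0.02  1.56 -0.01  1.11 -0.08]
tool x [-0.972  0.236 -0.   ] y [ 0.236  0.972 -0.001] z [-0.    -0.001 -1.   ]
level rx,ry deg [-0.06  0.01]Traceback (most recent call last):
  File "<stdin>", line 6, in <module>
ValueError: max() iterable argument is empty
```

View pics/w1.png

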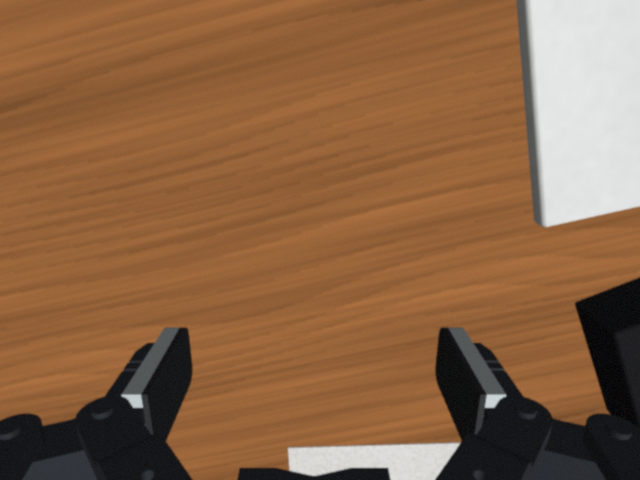

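The call was refused because every row needs all its keys. The picture shows only the bench and the open fingers at the start pose.

step_arm --moves '[{"rx": 0,"ry": 0,"rz": 0,"dx": 0,"dy": 0,"dz": -50,"gripper": 1},{"rx": 0,"ry": 0,"rz": 0,"dx": 0,"dy": 0,"dz": -50,"gripper": 1},{"rx": 0,"ry": 0,"rz": 0,"dx": -34.8,"dy": -40.8,"dz": 0,"gripper": 1},{"rx": 0,"ry": 0,"rz": 0,"dx": -34.8,"dy": -40.8,"dz": 0,"gripper": 1},{"rx": 0,"ry": 0,"rz": 0,"dx": -34.8,"dy": -40.8,"dz": 0,"gripper": 1},{"rx": 0,"ry": 0,"rz": 0,"dx": -34.8,"dy": -40.8,"dz": 0,"gripper": 1},{"rx": 0,"ry": 0,"rz": 0,"dx": -34.8,"dy": -40.8,"dz": 0,"gripper": 1},{"rx": 0,"ry": 0,"rz": 0,"dx": -34.8,"dy": -40.8,"dz": 0,"gripper": 1},{"rx": 0,"ry": 0,"rz": 0,"dx": -34.8,"dy": -40.8,"dz": 0,"gripper": 1},{"rx": 0,"ry": 0,"rz": 0,"dx": -34.8,"dy": -40.8,"dz": 0,"gripper": 1},{"rx": 0,"ry": 0,"rz": 0,"dx": -34.8,"dy": -40.8,"dz": 0,"gripper": 1},{"rx": 0,"ry": 0,"rz": 0,"dx": -34.8,"dy": -40.8,"dz": 0,"gripper": 1},{"rx": 0,"ry": 0,"rz": 0,"dx": -34.8,"dy": -40.8,"dz": 0,"gripper": 0.05},{"rx": 0,"ry": 0,"rz": 0,"dx": -34.8,"dy": -40.8,"dz": 0,"gripper": 0.05},{"rx": 0,"ry": 0,"rz": 0,"dx": -34.8,"dy": -40.8,"dz": 0,"gripper": 0.05},{"rx": 0,"ry": 0,"rz": 0,"dx": -34.8,"dy": -40.8,"dz": 0,"gripper": 0.05},{"rx": 0,"ry": 0,"rz": 0,"dx": -34.8,"dy": -40.8,"dz": 0,"gripper": 0.05},{"rx": 0,"ry": 0,"rz": 0,"dx": -34.8,"dy": -40.8,"dz": 0,"gripper": 0.05},{"rx": 0,"ry": 0,"rz": -6.5,"dx": 0,"dy": 0,"dz": 0,"gripper": 0.05},{"rx": 0,"ry": 0,"rz": -6.6,"dx": 0,"dy": 0,"dz": 0,"gripper": 0.05}]'

```text
clock: 2.7
tcp_pos: [0.5463, -0.1104, 0.3529]
orientation: [-0.011, -3.141, 0.001]
contact_force: [-0.4, 1.0, -0.4]
grip_width: 0.0448
gripper_force: 0.0
```

```bash
cat > v.py <<'E'
from h import *
C=cam("wrist"); im=r.grab_frame("wrist"); cv2.imwrite("pics/w2.png",im)
go([.546,-.1105,.133],179.5); lvl()
hsv=cv2.cvtColor(im,cv2.COLOR_BGR2HSV)
red=cv2.inRange(hsv,(0,170,100),(6,255,255))|cv2.inRange(hsv,(174,170,100),(180,255,255))
c=max(cv2.findContours(red,cv2.RETR_EXTERNAL,cv2.CHAIN_APPROX_NONE)[0],key=cv2.contourArea); rc=cv2.minAreaRect(c)
print(rc); print(ray(C,rc[0],.133)); print(np.round([ray(C,p,.138) for p in cv2.boxPoints(rc)],4).tolist())
E
python3 v.py
```

```text
t 2.75 tcp [ 0.5462 -0.11    0.353 ] F [-0.1 -0.3  0.1] w 0.0451 q [-0.47  0.22  0.67  1.75 -0.15  1.22  1.81]
tool x [-1.     0.002  0.001] y [ 0.002  1.    -0.   ] z [-0.001 -0.    -1.   ]
shift [ 1.0e-01 -4.0e-01  2.2e+02]
rz 0.4
shift after turn [ 1.0e-01 -4.0e-01  2.2e+02]
t 2.75 tcp [ 0.5462 -0.11    0.353 ] F [-0.1 -0.3  0.1] w 0.0451 q [-0.47  0.22  0.67  1.75 -0.15  1.22  1.81]
tool x [-1.     0.002  0.001] y [ 0.002  1.    -0.   ] z [-0.001 -0.    -1.   ]
level rx,ry deg [-0.01 -0.04]
((312.5, 203.5), (67.0, 13.0), 90.0)
[ 0.54637625 -0.11294271  0.133     ]
[[0.5183, -0.1178, 0.138], [0.5184, -0.1077, 0.138], [0.5734, -0.1078, 0.138], [0.5733, -0.1185, 0.138]]
```

View pics/w2.png

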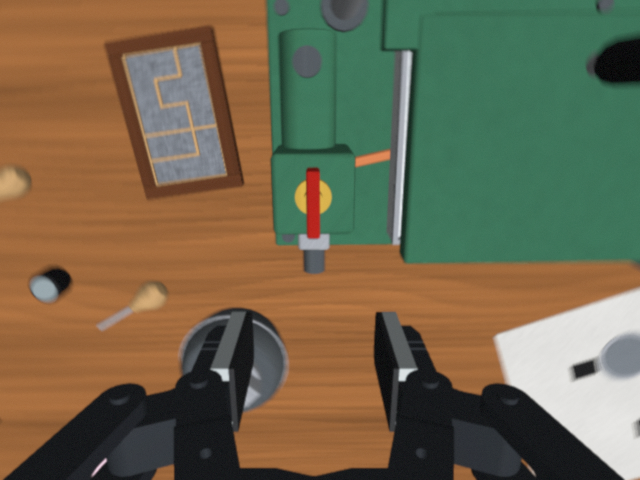

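The wrist view shows the red valve bar at (313,203), upright in the picture, and the small tray at (175,110). I descend and grip the bar.

step_arm --moves '[{"rx": 0,"ry": 0,"rz": 0.4,"dx": 0,"dy": -2,"dz": 40,"gripper": 0.05},{"rx": 0,"ry": 0,"rz": 0,"dx": 0,"dy": 0,"dz": 50,"gripper": 0.05},{"rx": 0,"ry": 0,"rz": 0,"dx": 0,"dy": 0,"dz": 50,"gripper": 0.05},{"rx": 0,"ry": 0,"rz": 0,"dx": 0,"dy": 0,"dz": 40,"gripper": 0.05},{"rx": 0,"ry": 0,"rz": 0,"dx": 0,"dy": 0,"dz": 25,"gripper": 0.05},{"rx": 0,"ry": 0,"rz": 0,"dx": 0,"dy": 0,"dz": 15,"gripper": 0.05},{"rx": 0,"ry": 0,"rz": 0,"dx": 0,"dy": 0,"dz": 0,"gripper": -0.5},{"rx": 0,"ry": 0,"rz": 0,"dx": 0,"dy": 0,"dz": 0,"gripper": -1},{"rx": 0,"ry": 0,"rz": 0,"dx": 0,"dy": 0,"dz": 0,"gripper": -1},{"rx": 0,"ry": 0,"rz": 0,"dx": 0,"dy": 0,"dz": 0,"gripper": -1}]' --grip_force 35

```text
clock: 4.0
tcp_pos: [0.5468, -0.1114, 0.1341]
orientation: [0.025, 3.14, 0.001]
contact_force: [-1.4, 0.3, 3.8]
grip_width: 0.0126
gripper_force: 34.5
```

```bash
cat > s.py <<'E'
import sys
from h import *
o,_=st(); im=r.grab_frame("side"); cv2.imwrite(f"pics/s{sys.argv[1]}.png",im)
# platen lip: bright grey-white pixels in press area; report column profile extents
hsv=cv2.cvtColor(im,cv2.COLOR_BGR2HSV); m=cv2.inRange(hsv,(0,0,130),(180,45,255))
for x in (210,215,220,225,230,235): 
    ys=np.where(m[185:290,x])[0]+185; print(x,(ys.min(),ys.max(),len(ys)) if len(ys) else None,end=" ")
E
python3 s.py 1
python3 - <<'E'
import cv2
a=cv2.imread("pics/s1.png")[130:330,160:390]; cv2.imwrite("pics/s1c.png",cv2.resize(a,None,fx=3,fy=3))
E
```

```text
t 4.0 tcp [ 0.5468 -0.1114  0.1341] F [-1.4  0.3  3.8] w 0.0126 q [-0.34  0.49  0.56  1.97 -0.36  0.78  1.98]
tool x [-1.     0.016 -0.001] y [0.016 1.    0.   ] z [ 0.001  0.    -1.   ]
210 (np.int64(201), np.int64(220), 18) 215 (np.int64(205), np.int64(223), 18) 220 (np.int64(208), np.int64(227), 17) 225 (np.int64(212), np.int64(230), 17) 230 (np.int64(215), np.int64(234), 17) 235 (np.int64(218), np.int64(237), 17)
```

View pics/s1c.png

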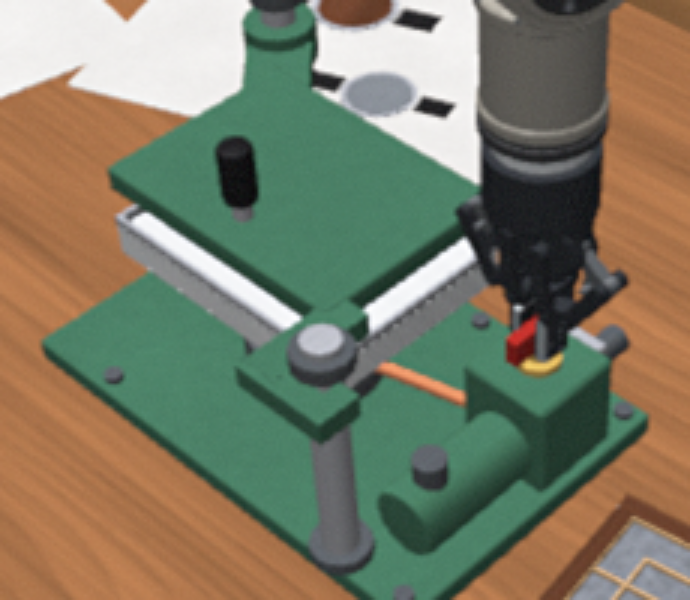

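Bar is gripped. Open in small steps, watching the platen edge in the side view (bottom edge at column 220 is row 227).

step_arm --moves '[{"rx": 0,"ry": 0,"rz": -7,"dx": 0,"dy": 0,"dz": 0,"gripper": -1},{"rx": 0,"ry": 0,"rz": -7,"dx": 0,"dy": 0,"dz": 0,"gripper": -1},{"rx": 0,"ry": 0,"rz": -6,"dx": 0,"dy": 0,"dz": 0,"gripper": -1},{"rx": 0,"ry": 0,"rz": 0,"dx": 0,"dy": 0,"dz": 0,"gripper": -1},{"rx": 0,"ry": 0,"rz": 0,"dx": 0,"dy": 0,"dz": 0,"gripper": -1},{"rx": 0,"ry": 0,"rz": 0,"dx": 0,"dy": 0,"dz": 0,"gripper": -1},{"rx": 0,"ry": 0,"rz": 0,"dx": 0,"dy": 0,"dz": 0,"gripper": -1}]'

```text
clock: 4.92
tcp_pos: [0.5468, -0.1114, 0.134]
orientation: [-0.517, 3.098, 0.0]
contact_force: [-1.8, 3.0, 7.7]
grip_width: 0.0128
gripper_force: 35.1
```

```bash
python3 s.py 2; python3 - <<'E'
from h import *
C=cam("side")
for z in(.15,.14,.13,.1): print(z,proj(C,[.5-.079,.0618,z]))
E
```

```text
t 4.92 tcp [ 0.5468 -0.1114  0.134 ] F [-1.8  3.   7.7] w 0.0128 q [-0.28  0.47  0.47  1.97 -0.3   0.77  2.27]
tool x [-0.946 -0.324 -0.001] y [-0.324  0.946  0.   ] z [ 0.001  0.    -1.   ]
210 (np.int64(201), np.int64(220), 18) 215 (np.int64(205), np.int64(223), 18) 220 (np.int64(208), np.int64(227), 17) 225 (np.int64(212), np.int64(230), 17) 230 (np.int64(215), np.int64(233), 16) 235 (np.int64(218), np.int64(237), 17) 0.15 [232.84356721 224.00373671]
0.14 [233.41111641 227.68281153]
0.13 [233.97202005 231.31880728]
0.1 [235.61600473 241.97575588]
```

step_arm --moves '[{"rx": 0,"ry": 0,"rz": -6,"dx": 0,"dy": 0,"dz": 0,"gripper": -1},{"rx": 0,"ry": 0,"rz": 0,"dx": 0,"dy": 0,"dz": 0,"gripper": -1},{"rx": 0,"ry": 0,"rz": 0,"dx": 0,"dy": 0,"dz": 0,"gripper": -1},{"rx": 0,"ry": 0,"rz": 0,"dx": 0,"dy": 0,"dz": 0,"gripper": -1},{"rx": 0,"ry": 0,"rz": 0,"dx": 0,"dy": 0,"dz": 0,"gripper": -1},{"rx": 0,"ry": 0,"rz": 0,"dx": 0,"dy": 0,"dz": 0,"gripper": -1},{"rx": 0,"ry": 0,"rz": 0,"dx": 0,"dy": 0,"dz": 0,"gripper": -1},{"rx": 0,"ry": 0,"rz": 0,"dx": 0,"dy": 0,"dz": 0,"gripper": -1}]'

```text
clock: 5.98
tcp_pos: [0.5469, -0.1114, 0.134]
orientation: [-0.678, 3.066, 0.0]
contact_force: [-1.9, 2.4, 6.2]
grip_width: 0.0127
gripper_force: 35.1
```

```bash
python3 s.py 3
```

```text
t 5.97 tcp [ 0.5469 -0.1114  0.134 ] F [-1.9  2.4  6.2] w 0.0127 q [-0.26  0.46  0.44  1.97 -0.28  0.77  2.36]
tool x [-0.907 -0.422 -0.001] y [-0.422  0.907 -0.   ] z [ 0.001  0.    -1.   ]
210 (np.int64(201), np.int64(220), 18) 215 (np.int64(205), np.int64(223), 18) 220 (np.int64(208), np.int64(226), 16) 225 (np.int64(212), np.int64(230), 17) 230 (np.int64(215), np.int64(233), 16) 235 (np.int64(218), np.int64(237), 17)
```

step_arm --moves '[{"rx": 0,"ry": 0,"rz": -6,"dx": 0,"dy": 0,"dz": 0,"gripper": -1},{"rx": 0,"ry": 0,"rz": 0,"dx": 0,"dy": 0,"dz": 0,"gripper": -1},{"rx": 0,"ry": 0,"rz": 0,"dx": 0,"dy": 0,"dz": 0,"gripper": -1},{"rx": 0,"ry": 0,"rz": 0,"dx": 0,"dy": 0,"dz": 0,"gripper": -1},{"rx": 0,"ry": 0,"rz": 0,"dx": 0,"dy": 0,"dz": 0,"gripper": -1},{"rx": 0,"ry": 0,"rz": 0,"dx": 0,"dy": 0,"dz": 0,"gripper": -1},{"rx": 0,"ry": 0,"rz": 0,"dx": 0,"dy": 0,"dz": 0,"gripper": -1},{"rx": 0,"ry": 0,"rz": 0,"dx": 0,"dy": 0,"dz": 0,"gripper": -1}]'

```text
clock: 7.02
tcp_pos: [0.5469, -0.1115, 0.134]
orientation: [-0.837, 3.027, -0.0]
contact_force: [-1.5, 2.4, 6.7]
grip_width: 0.0125
gripper_force: 35.0
```

```bash
python3 s.py 4
```

```text
t 7.03 tcp [ 0.5469 -0.1115  0.134 ] F [-1.5  2.4  6.7] w 0.0125 q [-0.24  0.46  0.42  1.97 -0.26  0.77  2.44]
tool x [-0.858 -0.514 -0.001] y [-0.514  0.858 -0.   ] z [ 0.001  0.    -1.   ]
210 (np.int64(201), np.int64(219), 17) 215 (np.int64(205), np.int64(223), 18) 220 (np.int64(208), np.int64(226), 16) 225 (np.int64(212), np.int64(230), 17) 230 (np.int64(215), np.int64(233), 16) 235 (np.int64(218), np.int64(237), 17)
```

```bash
python3 - <<'E'
import cv2,numpy as np
a,b=[cv2.imread(f"pics/s{i}.png")[130:330,160:390] for i in(1,4)]
d=cv2.absdiff(a,b).max(2)>40; ys,xs=np.where(d[:, :140]); print(len(ys)); 
cv2.imwrite("pics/s14.png",np.hstack([cv2.resize(a[:,:],None,fx=1.7,fy=1.7),cv2.resize(b,None,fx=1.7,fy=1.7)]))
E
```

```text
0
```

View pics/s14.png

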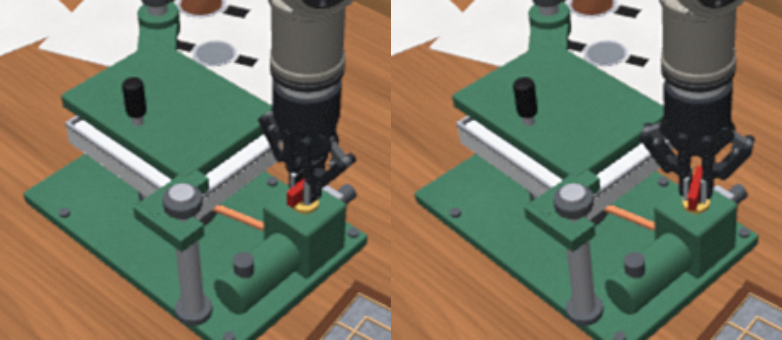

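The bar has turned CCW with the gripper, but the platen hasn't moved yet. I keep going in small steps.

step_arm --moves '[{"rx": 0,"ry": 0,"rz": -5,"dx": 0,"dy": 0,"dz": 0,"gripper": -1},{"rx": 0,"ry": 0,"rz": 0,"dx": 0,"dy": 0,"dz": 0,"gripper": -1},{"rx": 0,"ry": 0,"rz": 0,"dx": 0,"dy": 0,"dz": 0,"gripper": -1},{"rx": 0,"ry": 0,"rz": 0,"dx": 0,"dy": 0,"dz": 0,"gripper": -1},{"rx": 0,"ry": 0,"rz": 0,"dx": 0,"dy": 0,"dz": 0,"gripper": -1},{"rx": 0,"ry": 0,"rz": 0,"dx": 0,"dy": 0,"dz": 0,"gripper": -1},{"rx": 0,"ry": 0,"rz": 0,"dx": 0,"dy": 0,"dz": 0,"gripper": -1}]'

```text
clock: 7.95
tcp_pos: [0.5469, -0.1115, 0.134]
orientation: [-0.968, 2.987, -0.0]
contact_force: [-1.6, 1.4, 7.7]
grip_width: 0.0125
gripper_force: 34.1
```

```bash
python3 s.py 5
```

```text
t 7.95 tcp [ 0.5469 -0.1115  0.134 ] F [-1.6  1.4  7.7] w 0.0125 q [-0.22  0.46  0.39  1.96 -0.25  0.77  2.52]
tool x [-0.81  -0.587 -0.001] y [-0.587  0.81  -0.   ] z [ 0.001  0.    -1.   ]
210 (np.int64(201), np.int64(220), 18) 215 (np.int64(205), np.int64(223), 17) 220 (np.int64(208), np.int64(227), 18) 225 (np.int64(212), np.int64(230), 16) 230 (np.int64(215), np.int64(234), 19) 235 (np.int64(218), np.int64(237), 18)
```

step_arm --moves '[{"rx": 0,"ry": 0,"rz": -3,"dx": 0,"dy": 0,"dz": 0,"gripper": -1},{"rx": 0,"ry": 0,"rz": 0,"dx": 0,"dy": 0,"dz": 0,"gripper": -1},{"rx": 0,"ry": 0,"rz": 0,"dx": 0,"dy": 0,"dz": 0,"gripper": -1},{"rx": 0,"ry": 0,"rz": 0,"dx": 0,"dy": 0,"dz": 0,"gripper": -1},{"rx": 0,"ry": 0,"rz": 0,"dx": 0,"dy": 0,"dz": 0,"gripper": -1},{"rx": 0,"ry": 0,"rz": 0,"dx": 0,"dy": 0,"dz": 0,"gripper": -1},{"rx": 0,"ry": 0,"rz": 0,"dx": 0,"dy": 0,"dz": 0,"gripper": -1},{"rx": 0,"ry": 0,"rz": 0,"dx": 0,"dy": 0,"dz": 0,"gripper": -1}]'

```text
clock: 9.0
tcp_pos: [0.5469, -0.1115, 0.134]
orientation: [-1.046, 2.961, -0.0]
contact_force: [-1.2, 2.1, 7.3]
grip_width: 0.0129
gripper_force: 34.1
```

```bash
python3 s.py 6
```

```text
t 9.0 tcp [ 0.5469 -0.1115  0.134 ] F [-1.2  2.1  7.3] w 0.0129 q [-0.21  0.45  0.38  1.96 -0.24  0.77  2.56]
tool x [-0.778 -0.628 -0.001] y [-0.628  0.778 -0.001] z [ 0.001  0.    -1.   ]
210 (np.int64(202), np.int64(222), 20) 215 (np.int64(205), np.int64(225), 19) 220 (np.int64(208), np.int64(229), 21) 225 (np.int64(212), np.int64(233), 20) 230 (np.int64(215), np.int64(236), 20) 235 (np.int64(218), np.int64(240), 20)
```

Sinking at about 6–7 mm/s. Hold here.

step_arm --moves '[{"rx": 0,"ry": 0,"rz": 0,"dx": 0,"dy": 0,"dz": 0,"gripper": -1},{"rx": 0,"ry": 0,"rz": 0,"dx": 0,"dy": 0,"dz": 0,"gripper": -1},{"rx": 0,"ry": 0,"rz": 0,"dx": 0,"dy": 0,"dz": 0,"gripper": -1},{"rx": 0,"ry": 0,"rz": 0,"dx": 0,"dy": 0,"dz": 0,"gripper": -1},{"rx": 0,"ry": 0,"rz": 0,"dx": 0,"dy": 0,"dz": 0,"gripper": -1},{"rx": 0,"ry": 0,"rz": 0,"dx": 0,"dy": 0,"dz": 0,"gripper": -1},{"rx": 0,"ry": 0,"rz": 0,"dx": 0,"dy": 0,"dz": 0,"gripper": -1},{"rx": 0,"ry": 0,"rz": 0,"dx": 0,"dy": 0,"dz": 0,"gripper": -1},{"rx": 0,"ry": 0,"rz": 0,"dx": 0,"dy": 0,"dz": 0,"gripper": -1},{"rx": 0,"ry": 0,"rz": 0,"dx": 0,"dy": 0,"dz": 0,"gripper": -1},{"rx": 0,"ry": 0,"rz": 0,"dx": 0,"dy": 0,"dz": 0,"gripper": -1},{"rx": 0,"ry": 0,"rz": 0,"dx": 0,"dy": 0,"dz": 0,"gripper": -1},{"rx": 0,"ry": 0,"rz": 0,"dx": 0,"dy": 0,"dz": 0,"gripper": -1},{"rx": 0,"ry": 0,"rz": 0,"dx": 0,"dy": 0,"dz": 0,"gripper": -1},{"rx": 0,"ry": 0,"rz": 0,"dx": 0,"dy": 0,"dz": 0,"gripper": -1},{"rx": 0,"ry": 0,"rz": 0,"dx": 0,"dy": 0,"dz": 0,"gripper": -1}]'

```text
clock: 11.05
tcp_pos: [0.5469, -0.1115, 0.134]
orientation: [-1.046, 2.961, -0.0]
contact_force: [-2.2, 1.7, 6.2]
grip_width: 0.0129
gripper_force: 34.1
```

```bash
python3 s.py 7
```

```text
t 11.05 tcp [ 0.5469 -0.1115  0.134 ] F [-2.2  1.7  6.2] w 0.0129 q [-0.21  0.45  0.38  1.96 -0.24  0.77  2.56]
tool x [-0.778 -0.628 -0.001] y [-0.628  0.778 -0.001] z [ 0.001  0.    -1.   ]
210 (np.int64(202), np.int64(225), 19) 215 (np.int64(205), np.int64(228), 22) 220 (np.int64(208), np.int64(232), 23) 225 (np.int64(212), np.int64(236), 24) 230 (np.int64(216), np.int64(240), 22) 235 (np.int64(219), np.int64(243), 24)
```

step_arm --moves '[{"rx": 0,"ry": 0,"rz": -4,"dx": 0,"dy": 0,"dz": 0,"gripper": -1},{"rx": 0,"ry": 0,"rz": 0,"dx": 0,"dy": 0,"dz": 0,"gripper": -1},{"rx": 0,"ry": 0,"rz": 0,"dx": 0,"dy": 0,"dz": 0,"gripper": -1},{"rx": 0,"ry": 0,"rz": 0,"dx": 0,"dy": 0,"dz": 0,"gripper": -1},{"rx": 0,"ry": 0,"rz": 0,"dx": 0,"dy": 0,"dz": 0,"gripper": -1},{"rx": 0,"ry": 0,"rz": 0,"dx": 0,"dy": 0,"dz": 0,"gripper": -1},{"rx": 0,"ry": 0,"rz": 0,"dx": 0,"dy": 0,"dz": 0,"gripper": -1},{"rx": 0,"ry": 0,"rz": 0,"dx": 0,"dy": 0,"dz": 0,"gripper": -1},{"rx": 0,"ry": 0,"rz": 0,"dx": 0,"dy": 0,"dz": 0,"gripper": -1},{"rx": 0,"ry": 0,"rz": 0,"dx": 0,"dy": 0,"dz": 0,"gripper": -1},{"rx": 0,"ry": 0,"rz": 0,"dx": 0,"dy": 0,"dz": 0,"gripper": -1},{"rx": 0,"ry": 0,"rz": 0,"dx": 0,"dy": 0,"dz": 0,"gripper": -1},{"rx": 0,"ry": 0,"rz": 0,"dx": 0,"dy": 0,"dz": 0,"gripper": -1},{"rx": 0,"ry": 0,"rz": 0,"dx": 0,"dy": 0,"dz": 0,"gripper": -1},{"rx": 0,"ry": 0,"rz": 0,"dx": 0,"dy": 0,"dz": 0,"gripper": -1},{"rx": 0,"ry": 0,"rz": 0,"dx": 0,"dy": 0,"dz": 0,"gripper": -1},{"rx": 0,"ry": 0,"rz": 0,"dx": 0,"dy": 0,"dz": 0,"gripper": -1},{"rx": 0,"ry": 0,"rz": 0,"dx": 0,"dy": 0,"dz": 0,"gripper": -1},{"rx": 0,"ry": 0,"rz": 0,"dx": 0,"dy": 0,"dz": 0,"gripper": -1},{"rx": 0,"ry": 0,"rz": 0,"dx": 0,"dy": 0,"dz": 0,"gripper": -1}]'

```text
clock: 13.6
tcp_pos: [0.5469, -0.1115, 0.1341]
orientation: [-1.149, 2.922, -0.0]
contact_force: [-1.0, 1.3, 6.7]
grip_width: 0.0129
gripper_force: 34.2
```

```bash
python3 s.py 8
```

```text
t 13.6 tcp [ 0.5469 -0.1115  0.1341] F [-1.   1.3  6.7] w 0.0129 q [-0.19  0.45  0.36  1.96 -0.23  0.77  2.62]
tool x [-0.732 -0.681 -0.001] y [-0.681  0.732 -0.001] z [ 0.001  0.    -1.   ]
210 (np.int64(210), np.int64(231), 17) 215 (np.int64(207), np.int64(235), 25) 220 (np.int64(208), np.int64(238), 29) 225 (np.int64(212), np.int64(242), 24) 230 (np.int64(222), np.int64(246), 23) 235 (np.int64(226), np.int64(249), 22)
```

step_arm --moves '[{"rx": 0,"ry": 0,"rz": 0,"dx": 0,"dy": 0,"dz": 0,"gripper": -1},{"rx": 0,"ry": 0,"rz": 0,"dx": 0,"dy": 0,"dz": 0,"gripper": -1},{"rx": 0,"ry": 0,"rz": 0,"dx": 0,"dy": 0,"dz": 0,"gripper": -1},{"rx": 0,"ry": 0,"rz": 0,"dx": 0,"dy": 0,"dz": 0,"gripper": -1},{"rx": 0,"ry": 0,"rz": 0,"dx": 0,"dy": 0,"dz": 0,"gripper": -1},{"rx": 0,"ry": 0,"rz": 0,"dx": 0,"dy": 0,"dz": 0,"gripper": -1},{"rx": 0,"ry": 0,"rz": 0,"dx": 0,"dy": 0,"dz": 0,"gripper": -1},{"rx": 0,"ry": 0,"rz": 0,"dx": 0,"dy": 0,"dz": 0,"gripper": -1},{"rx": 0,"ry": 0,"rz": 0,"dx": 0,"dy": 0,"dz": 0,"gripper": -1},{"rx": 0,"ry": 0,"rz": 0,"dx": 0,"dy": 0,"dz": 0,"gripper": -1},{"rx": 0,"ry": 0,"rz": 0,"dx": 0,"dy": 0,"dz": 0,"gripper": -1},{"rx": 0,"ry": 0,"rz": 0,"dx": 0,"dy": 0,"dz": 0,"gripper": -1},{"rx": 0,"ry": 0,"rz": 0,"dx": 0,"dy": 0,"dz": 0,"gripper": -1},{"rx": 0,"ry": 0,"rz": 0,"dx": 0,"dy": 0,"dz": 0,"gripper": -1},{"rx": 0,"ry": 0,"rz": 0,"dx": 0,"dy": 0,"dz": 0,"gripper": -1},{"rx": 0,"ry": 0,"rz": 0,"dx": 0,"dy": 0,"dz": 0,"gripper": -1},{"rx": 0,"ry": 0,"rz": 0,"dx": 0,"dy": 0,"dz": 0,"gripper": -1},{"rx": 0,"ry": 0,"rz": 0,"dx": 0,"dy": 0,"dz": 0,"gripper": -1},{"rx": 0,"ry": 0,"rz": 0,"dx": 0,"dy": 0,"dz": 0,"gripper": -1},{"rx": 0,"ry": 0,"rz": 0,"dx": 0,"dy": 0,"dz": 0,"gripper": -1}]'

```text
clock: 16.15
tcp_pos: [0.5469, -0.1115, 0.134]
orientation: [-1.149, 2.923, -0.0]
contact_force: [-2.1, 1.3, 7.0]
grip_width: 0.013
gripper_force: 34.2
```

```bash
python3 s.py 9
```

```text
t 16.15 tcp [ 0.5469 -0.1115  0.134 ] F [-2.1  1.3  7. ] w 0.013 q [-0.19  0.45  0.36  1.96 -0.23  0.76  2.62]
tool x [-0.732 -0.681 -0.001] y [-0.681  0.732 -0.001] z [ 0.001  0.    -1.   ]
210 (np.int64(214), np.int64(234), 17) 215 (np.int64(211), np.int64(238), 24) 220 (np.int64(212), np.int64(241), 28) 225 (np.int64(212), np.int64(245), 28) 230 (np.int64(225), np.int64(249), 23) 235 (np.int64(230), np.int64(252), 20)
```

step_arm --moves '[{"rx": 0,"ry": 0,"rz": 0,"dx": 0,"dy": 0,"dz": 0,"gripper": -1},{"rx": 0,"ry": 0,"rz": 0,"dx": 0,"dy": 0,"dz": 0,"gripper": -1},{"rx": 0,"ry": 0,"rz": 0,"dx": 0,"dy": 0,"dz": 0,"gripper": -1},{"rx": 0,"ry": 0,"rz": 0,"dx": 0,"dy": 0,"dz": 0,"gripper": -1},{"rx": 0,"ry": 0,"rz": 0,"dx": 0,"dy": 0,"dz": 0,"gripper": -1},{"rx": 0,"ry": 0,"rz": 0,"dx": 0,"dy": 0,"dz": 0,"gripper": -1},{"rx": 0,"ry": 0,"rz": 0,"dx": 0,"dy": 0,"dz": 0,"gripper": -1},{"rx": 0,"ry": 0,"rz": 0,"dx": 0,"dy": 0,"dz": 0,"gripper": -1},{"rx": 0,"ry": 0,"rz": 0,"dx": 0,"dy": 0,"dz": 0,"gripper": -1},{"rx": 0,"ry": 0,"rz": 0,"dx": 0,"dy": 0,"dz": 0,"gripper": -1}]'

```text
clock: 17.45
tcp_pos: [0.5469, -0.1115, 0.134]
orientation: [-1.149, 2.923, -0.0]
contact_force: [-1.2, 1.5, 6.3]
grip_width: 0.0128
gripper_force: 34.2
```

```bash
python3 s.py 10; python3 - <<'E'
import cv2,numpy as np
for x,y in((9,10),(8,9)):
    a,b=[cv2.imread(f"pics/s{i}.png")[130:330,160:300] for i in(x,y)]; print((cv2.absdiff(a,b).max(2)>40).sum())
E
```

```text
t 17.45 tcp [ 0.5469 -0.1115  0.134 ] F [-1.2  1.5  6.3] w 0.0128 q [-0.19  0.45  0.36  1.96 -0.23  0.76  2.62]
tool x [-0.732 -0.681 -0.001] y [-0.681  0.732 -0.001] z [ 0.001  0.    -1.   ]
210 (np.int64(214), np.int64(234), 17) 215 (np.int64(211), np.int64(238), 25) 220 (np.int64(212), np.int64(241), 28) 225 (np.int64(212), np.int64(245), 28) 230 (np.int64(225), np.int64(249), 24) 235 (np.int64(230), np.int64(252), 20) 0
821
```

The platen is at rest on its stop. Shut the valve (44° back plus a little), release and rise.

step_arm --moves '[{"rx": 0,"ry": 0,"rz": 10,"dx": 0,"dy": 0,"dz": 0,"gripper": -1},{"rx": 0,"ry": 0,"rz": 10,"dx": 0,"dy": 0,"dz": 0,"gripper": -1},{"rx": 0,"ry": 0,"rz": 10,"dx": 0,"dy": 0,"dz": 0,"gripper": -1},{"rx": 0,"ry": 0,"rz": 10,"dx": 0,"dy": 0,"dz": 0,"gripper": -1},{"rx": 0,"ry": 0,"rz": 4,"dx": 0,"dy": 0,"dz": 0,"gripper": -1},{"rx": 0,"ry": 0,"rz": 3,"dx": 0,"dy": 0,"dz": 0,"gripper": -1},{"rx": 0,"ry": 0,"rz": 2,"dx": 0,"dy": 0,"dz": 0,"gripper": -1},{"rx": 0,"ry": 0,"rz": 0,"dx": 0,"dy": 0,"dz": 0,"gripper": -1},{"rx": 0,"ry": 0,"rz": 0,"dx": 0,"dy": 0,"dz": 0,"gripper": -1}]'

```text
clock: 18.62
tcp_pos: [0.5468, -0.1113, 0.134]
orientation: [0.164, 3.136, 0.0]
contact_force: [-1.7, 1.5, 7.1]
grip_width: 0.013
gripper_force: 34.4
```

```bash
python3 - <<'E'
from h import *
o,_=st(); print(o["moment"])
E
```

```text
t 18.62 tcp [ 0.5468 -0.1113  0.134 ] F [-1.7  1.5  7.1] w 0.013 q [-0.36  0.49  0.58  1.97 -0.38  0.78  1.91]
tool x [-0.995  0.105 -0.001] y [0.105 0.995 0.   ] z [ 0.001  0.    -1.   ]
[0.48422149 0.37832193 0.22028554]
```

step_arm --moves '[{"rx": 0,"ry": 0,"rz": 0,"dx": 0,"dy": 0,"dz": 0,"gripper": 0},{"rx": 0,"ry": 0,"rz": 0,"dx": 0,"dy": 0,"dz": 0,"gripper": 0},{"rx": 0,"ry": 0,"rz": 0,"dx": 0,"dy": 0,"dz": 0,"gripper": 0},{"rx": 0,"ry": 0,"rz": 0,"dx": 0,"dy": 0,"dz": -40,"gripper": 0},{"rx": 0,"ry": 0,"rz": 0,"dx": 0,"dy": 0,"dz": -50,"gripper": 0},{"rx": 0,"ry": 0,"rz": 0,"dx": 0,"dy": 0,"dz": -50,"gripper": 0},{"rx": 0,"ry": 0,"rz": 0,"dx": 0,"dy": 0,"dz": -50,"gripper": 0},{"rx": 0,"ry": 0,"rz": 0,"dx": 0,"dy": 0,"dz": 0,"gripper": 0}]'

```text
clock: 19.62
tcp_pos: [0.5483, -0.1125, 0.3272]
orientation: [0.163, 3.13, 0.001]
contact_force: [-0.1, 0.3, -1.9]
grip_width: 0.0427
gripper_force: 0.0
```

```bash
cat > v2.py <<'E'
from h import *
C=cam("wrist"); im=r.grab_frame("wrist"); cv2.imwrite("pics/w3.png",im); st()
hsv=cv2.cvtColor(im,cv2.COLOR_BGR2HSV)
red=cv2.inRange(hsv,(0,170,100),(6,255,255))|cv2.inRange(hsv,(174,170,100),(180,255,255))
c=max(cv2.findContours(red,cv2.RETR_EXTERNAL,cv2.CHAIN_APPROX_NONE)[0],key=cv2.contourArea); rc=cv2.minAreaRect(c)
b=np.array([ray(C,p,.138)[:2] for p in cv2.boxPoints(rc)]); e=[b[1]-b[0],b[2]-b[1]]; e=max(e,key=np.linalg.norm)
vx,vy,x0,y0=cv2.fitLine(c,cv2.DIST_L2,0,.01,.01).ravel()
l=ray(C,(x0+20*vx,y0+20*vy),.138)-ray(C,(x0,y0),.138)
print(rc,b.mean(0),"bar yaw deg",np.degrees(np.arctan2(e[1],e[0]))%180,np.degrees(np.arctan2(l[1],l[0]))%180)
# black handle
blk=cv2.inRange(hsv,(0,0,0),(180,255,60)); blk[300:]=0
for c in cv2.findContours(blk,cv2.RETR_EXTERNAL,cv2.CHAIN_APPROX_NONE)[0]:
    if cv2.contourArea(c)>200: rc=cv2.minAreaRect(c); print("blk",np.round(rc[0]),np.round(rc[1]),rc[2],ray(C,rc[0],.228))
E
python3 v2.py
```

```text
t 19.68 tcp [ 0.5471 -0.1119  0.3248] F [ 0.2  0.7 -0.3] w 0.0424 q [-0.49  0.26  0.71  1.79 -0.18  1.16  1.75]
tool x [-0.995  0.104 -0.004] y [0.104 0.995 0.001] z [ 0.004  0.    -1.   ]
((314.3663635253906, 205.50299072265625), (72.24830627441406, 14.122392654418945), 84.89783477783203) [ 0.54493072 -0.1128662 ] bar yaw deg 179.35751121583277 179.43116651717244
blk [413. 143.] [231.   5.] 88.78113555908203 [ 0.49381647 -0.0583005   0.228     ]
blk [627.  22.] [45. 24.] 90.0 [0.44979322 0.04110134 0.228     ]
```

Valve is shut (bar yaw 179.4°, press axis 179.5°). On to the head's handle.

step_arm --moves '[{"rx": 0,"ry": 0,"rz": 0,"dx": 28,"dy": 38.5,"dz": 0,"gripper": 0.2},{"rx": 0,"ry": 0,"rz": 0,"dx": 28,"dy": 38.5,"dz": 0,"gripper": 0.2},{"rx": 0,"ry": 0,"rz": 0,"dx": 28,"dy": 38.5,"dz": 0,"gripper": 0.2},{"rx": 0,"ry": 0,"rz": 0,"dx": 28,"dy": 38.5,"dz": 0,"gripper": 0.2},{"rx": 0,"ry": 0,"rz": -5.5,"dx": 0,"dy": 0,"dz": 0,"gripper": 0.2},{"rx": 0,"ry": 0,"rz": 0,"dx": 0,"dy": 0,"dz": 0,"gripper": 0.2}]'

```text
clock: 20.42
tcp_pos: [0.45, 0.0534, 0.3221]
orientation: [-0.011, -3.14, 0.001]
contact_force: [0.1, -0.8, 0.9]
grip_width: 0.0511
gripper_force: 0.0
```

```bash
python3 - <<'E'
from h import *
C=cam("wrist"); im=r.grab_frame("wrist"); cv2.imwrite("pics/w4.png",im); lvl()
hsv=cv2.cvtColor(im,cv2.COLOR_BGR2HSV)
blk=cv2.inRange(hsv,(0,0,0),(180,255,60)); blk[340:]=0
for c in cv2.findContours(blk,cv2.RETR_EXTERNAL,cv2.CHAIN_APPROX_NONE)[0]:
    if cv2.contourArea(c)>200: 
        x,y,w,h=cv2.boundingRect(c); print("blk",x,y,w,h, ray(C,(x+w/2,y+w/2),.251),ray(C,(x+w/2,y+h/2),.229))
E
```

```text
t 20.48 tcp [0.4503 0.0529 0.3223] F [ 0.5 -0.7  0.5] w 0.0513 q [-0.83  0.01  0.59  2.   -0.01  1.13  1.33]
tool x [-1.     0.01   0.002] y [ 0.01   1.    -0.001] z [-0.002 -0.001 -1.   ]
level rx,ry deg [-0.05 -0.09]
blk 384 313 16 27 [0.47462592 0.09094348 0.251     ] [0.49042756 0.09556272 0.229     ]
blk 227 313 17 27 [0.47434258 0.01201165 0.251     ] [0.48979208 0.00725442 0.229     ]
blk 306 228 49 67 [0.43761182 0.05971501 0.251     ] [0.45082846 0.06062698 0.229     ]
blk 61 94 47 74 [ 0.3749648 -0.0465355  0.251    ] [ 0.38219841 -0.05887089  0.229     ]
```

View pics/w4.png

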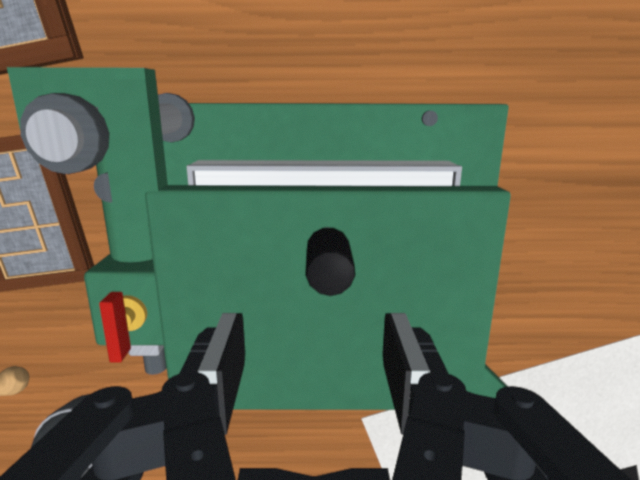

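The handle's top disc is at (330,271), giving about (0.450, 0.060). I descend, grip and check before swinging.

step_arm --moves '[{"rx": 0,"ry": 0,"rz": 0,"dx": 0,"dy": 7.5,"dz": 30,"gripper": 0.2},{"rx": 0,"ry": 0,"rz": 0,"dx": 0,"dy": 0,"dz": 30,"gripper": 0.2},{"rx": 0,"ry": 0,"rz": 0,"dx": 0,"dy": 0,"dz": 30,"gripper": 0.2},{"rx": 0,"ry": 0,"rz": 0,"dx": 0,"dy": 0,"dz": 0,"gripper": -0.3},{"rx": 0,"ry": 0,"rz": 0,"dx": 0,"dy": 0,"dz": 0,"gripper": -1},{"rx": 0,"ry": 0,"rz": 0,"dx": 0,"dy": 0,"dz": 0,"gripper": -1}]' --grip_force 25

```text
clock: 21.22
tcp_pos: [0.4502, 0.0615, 0.233]
orientation: [-0.013, -3.14, -0.001]
contact_force: [1.8, 5.3, -14.7]
grip_width: 0.0239
gripper_force: 26.8
```

step_arm --moves '[{"rx": 0,"ry": 0,"rz": 0,"dx": 11.9,"dy": 14.5,"dz": 0,"gripper": -1},{"rx": 0,"ry": 0,"rz": 0,"dx": 10.6,"dy": 15.5,"dz": 0,"gripper": -1},{"rx": 0,"ry": 0,"rz": 0,"dx": 9.2,"dy": 16.3,"dz": 0,"gripper": -1},{"rx": 0,"ry": 0,"rz": 0,"dx": 7.7,"dy": 17.1,"dz": 0,"gripper": -1},{"rx": 0,"ry": 0,"rz": 0,"dx": 6.2,"dy": 17.7,"dz": 0,"gripper": -1},{"rx": 0,"ry": 0,"rz": 0,"dx": 4.7,"dy": 18.2,"dz": 0,"gripper": -1},{"rx": 0,"ry": 0,"rz": 0,"dx": 3.1,"dy": 18.5,"dz": 0,"gripper": -1},{"rx": 0,"ry": 0,"rz": 0,"dx": 1.4,"dy": 18.7,"dz": 0,"gripper": -1}]'

```text
clock: 22.22
tcp_pos: [0.395, 0.1956, 0.2331]
orientation: [-0.018, -3.136, 0.005]
contact_force: [-4.7, -5.9, -0.7]
grip_width: 0.0241
gripper_force: 30.1
```

Going well; continue the arc.

step_arm --moves '[{"rx": 0,"ry": 0,"rz": 0,"dx": -0.2,"dy": 18.8,"dz": 0,"gripper": -1},{"rx": 0,"ry": 0,"rz": 0,"dx": -1.8,"dy": 18.7,"dz": 0,"gripper": -1},{"rx": 0,"ry": 0,"rz": 0,"dx": -3.5,"dy": 18.4,"dz": 0,"gripper": -1},{"rx": 0,"ry": 0,"rz": 0,"dx": -5.1,"dy": 18.1,"dz": 0,"gripper": -1},{"rx": 0,"ry": 0,"rz": 0,"dx": -6.6,"dy": 17.6,"dz": 0,"gripper": -1},{"rx": 0,"ry": 0,"rz": 0,"dx": -8.1,"dy": 16.9,"dz": 0,"gripper": -1},{"rx": 0,"ry": 0,"rz": 0,"dx": -9.6,"dy": 16.1,"dz": 0,"gripper": -1},{"rx": 0,"ry": 0,"rz": 0,"dx": -10.9,"dy": 15.3,"dz": 0,"gripper": -1},{"rx": 0,"ry": 0,"rz": 0,"dx": -12.2,"dy": 14.2,"dz": 0,"gripper": -1},{"rx": 0,"ry": 0,"rz": 0,"dx": -13.4,"dy": 13.1,"dz": 0,"gripper": -1},{"rx": 0,"ry": 0,"rz": 0,"dx": 0,"dy": 0,"dz": 0,"gripper": -1},{"rx": 0,"ry": 0,"rz": 0,"dx": 0,"dy": 0,"dz": 0,"gripper": -1}]'

```text
clock: 23.72
tcp_pos: [0.4698, 0.3642, 0.2335]
orientation: [0.012, 3.141, 0.0]
contact_force: [2.3, 1.5, -8.0]
grip_width: 0.0242
gripper_force: 29.4
```

```bash
python3 - <<'E'
from h import *
lvl(); im=r.grab_frame("top"); cv2.imwrite("pics/t2.png",im)
cv2.imwrite("pics/t2c.png",cv2.resize(im[160:320,140:440],None,fx=2.6,fy=2.6,interpolation=2))
E
```

```text
t 23.73 tcp [0.4698 0.3642 0.2335] F [ 2.3  1.5 -8. ] w 0.0242 q [-1.07  0.38  0.4   1.8  -0.17  1.    0.96]
tool x [-1.     0.007 -0.001] y [0.007 1.    0.   ] z [ 0.001  0.    -1.   ]
level rx,ry deg [0.01 0.03]
```

View pics/t2c.png

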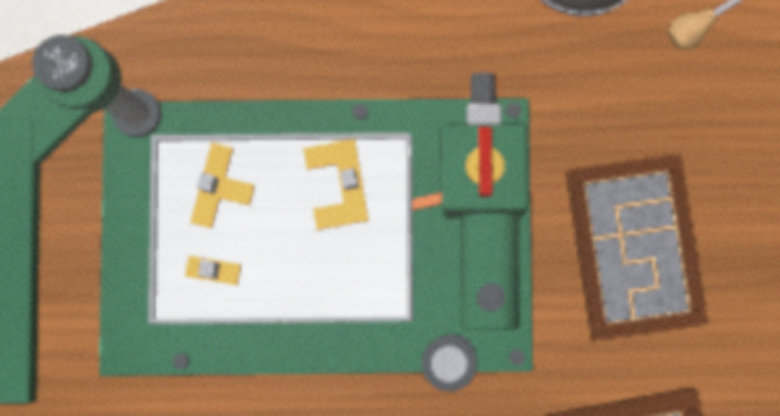

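The head is aside (about 1.57 rad). On the platen lie T (208,182), U (348,180) and I (210,270); L is absent. Release, rise and go over the platen.

step_arm --moves '[{"rx": 0,"ry": 0,"rz": 0,"dx": 0,"dy": 0,"dz": 0,"gripper": 0.2},{"rx": 0,"ry": 0,"rz": 0,"dx": 0,"dy": 0,"dz": 0,"gripper": 0.2},{"rx": 0,"ry": 0,"rz": 0,"dx": 0,"dy": 0,"dz": 0,"gripper": 0.2},{"rx": 0,"ry": 0,"rz": 0,"dx": 0,"dy": 0,"dz": -50,"gripper": 0.2},{"rx": 0,"ry": 0,"rz": 0,"dx": 0,"dy": 0,"dz": -50,"gripper": 0.2},{"rx": 0,"ry": 0,"rz": 0,"dx": -5.4,"dy": -50.7,"dz": 0,"gripper": 0},{"rx": 0,"ry": 0,"rz": 0,"dx": -5.4,"dy": -50.7,"dz": 0,"gripper": 0},{"rx": 0,"ry": 0,"rz": 0,"dx": -5.4,"dy": -50.7,"dz": 0,"gripper": 0},{"rx": 0,"ry": 0,"rz": 0,"dx": -5.4,"dy": -50.7,"dz": 0,"gripper": 0},{"rx": 0,"ry": 0,"rz": 0,"dx": -5.4,"dy": -50.7,"dz": 0,"gripper": 0},{"rx": 0,"ry": 0,"rz": 0,"dx": -5.4,"dy": -50.7,"dz": 0,"gripper": 0},{"rx": 0,"ry": 0,"rz": 0,"dx": 0,"dy": 0,"dz": 0,"gripper": 0}]'

```text
clock: 25.28
tcp_pos: [0.5, 0.0549, 0.334]
orientation: [0.025, 3.14, -0.0]
contact_force: [0.8, 0.0, -0.8]
grip_width: 0.0427
gripper_force: 0.0
```

```bash
python3 - <<'E'
from h import *
lvl(); C=cam("wrist"); im=r.grab_frame("wrist"); cv2.imwrite("pics/w5.png",im)
np.savez("w5.npz",K=C[0],R=C[1],t=C[2])
E
```

```text
t 25.27 tcp [0.5    0.0549 0.334 ] F [ 0.8  0.  -0.8] w 0.0427 q [-0.78  0.11  0.61  1.89 -0.07  1.16  1.41]
tool x [-1.     0.016 -0.001] y [ 0.016  1.    -0.   ] z [ 0.001 -0.    -1.   ]
level rx,ry deg [-0.    0.06]
```

View pics/w5.png

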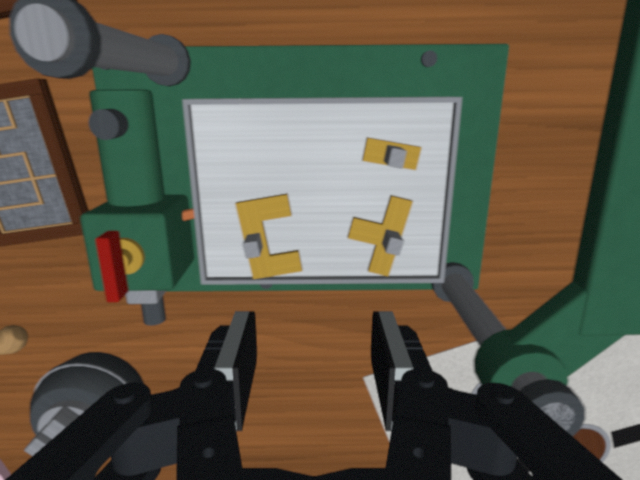

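Wrist view: U (lug at 252,245), T (lug at 393,243), I (lug at 396,157). I measure the plates and tray.

```bash
cat > pl.py <<'E'
from h import *
def brass(im,lo=1200 and 600):
    hsv=cv2.cvtColor(im,cv2.COLOR_BGR2HSV); m=cv2.inRange(hsv,(18,120,90),(32,255,255))
    return [c for c in cv2.findContours(m,cv2.RETR_EXTERNAL,cv2.CHAIN_APPROX_NONE)[0] if cv2.contourArea(c)>lo]
def rect(C,c,z):
    w=np.array([ray(C,p[0],z)[:2] for p in c],np.float32); rc=cv2.minAreaRect(w*1000)
    b=cv2.boxPoints(rc); e=max([b[1]-b[0],b[2]-b[1]],key=np.linalg.norm)
    return w,np.array(rc[0])/1000,rc[1],np.degrees(np.arctan2(e[1],e[0]))%180
if __name__=="__main__":
    d=np.load("w5.npz"); C=(d["K"],d["R"],d["t"]); im=cv2.imread("pics/w5.png")
    for c in brass(im):
        w,ce,sz,a=rect(C,c,.098); M=cv2.moments(c); print("px",round(M["m10"]/M["m00"]),round(M["m01"]/M["m00"]),"area",cv2.contourArea(c),"rect c",np.round(ce,4),"mm",np.round(sz,1),"long axis",round(a,1))
    # lugs: grey blobs within plates' neighbourhood, top face at z=.122
    for nm,p in(("u",(253,240)),("t",(393,240)),("i",(397,154))): print(nm,"lug top",np.round(ray(C,p,.122),4))
    C=cam("top"); im=cv2.imread("pics/t2.png")
    q=np.array([(90,130),(305,97),(360,418),(140,453)])/5+[340,200]
    b=np.array([ray(C,p,.016)[:2] for p in q]); print("tray",b.mean(0),np.linalg.norm(np.roll(b,-1,0)-b,axis=1), [np.degrees(np.arctan2(*(b[i]-b[j])[::-1])) for i,j in((0,3),(1,2))])
E
python3 pl.py
python3 - <<'E'
import cv2
a=cv2.imread("pics/w5.png"); cv2.imwrite("pics/w5c.png",cv2.resize(a[120:290,225:445],None,fx=3.5,fy=3.5,interpolation=2))
E
```

```text
px 381 233 area 1743.5 rect c [0.5323 0.1062] mm [43.8 71.1] long axis 165.3
px 267 235 area 2272.0 rect c [0.5347 0.0141] mm [71.5 44. ] long axis 8.7
px 389 152 area 707.5 rect c [0.4634 0.1176] mm [43.9 17.9] long axis 79.5
u lug top [0.5284 0.0035 0.122 ]
t lug top [0.5302 0.1178 0.122 ]
i lug top [0.4608 0.1178 0.122 ]
tray [ 0.48151278 -0.2489058 ] [0.10374052 0.15402292 0.10486513 0.15429843] [np.float64(7.203150368269388), np.float64(7.620464842429522)]
```

View pics/w5c.png

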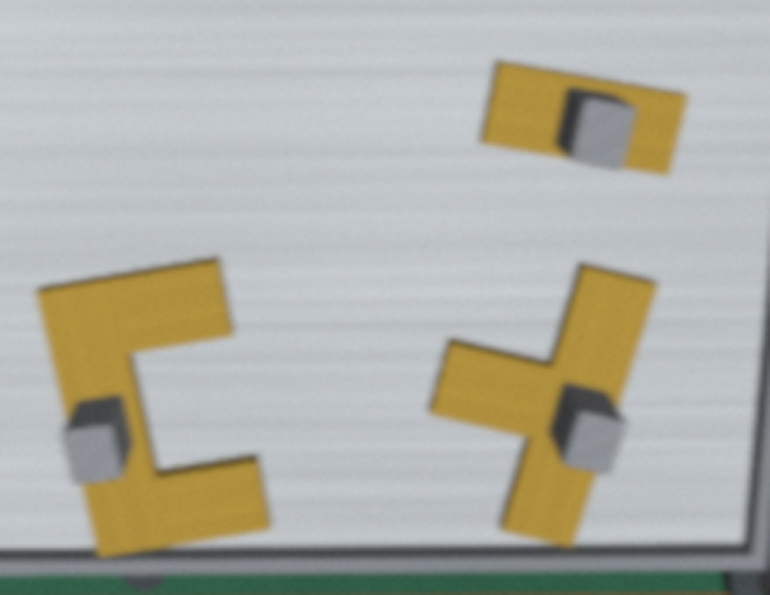

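step_arm --moves '[{"rx": 0,"ry": 0,"rz": 9.6,"dx": 0,"dy": 0,"dz": 0,"gripper": 0},{"rx": 0,"ry": 0,"rz": 0,"dx": 23.7,"dy": 27.5,"dz": 20,"gripper": 0},{"rx": 0,"ry": 0,"rz": 0,"dx": 23.7,"dy": 27.5,"dz": 40,"gripper": 0},{"rx": 0,"ry": 0,"rz": 0,"dx": 0,"dy": 0,"dz": 50,"gripper": 0},{"rx": 0,"ry": 0,"rz": 0,"dx": 0,"dy": 0,"dz": 40,"gripper": 0},{"rx": 0,"ry": 0,"rz": 0,"dx": 0,"dy": 0,"dz": 0,"gripper": 0}]'

```text
clock: 26.08
tcp_pos: [0.4606, 0.1229, 0.1812]
orientation: [-0.271, -3.125, 0.005]
contact_force: [0.0, 0.2, 0.7]
grip_width: 0.0427
gripper_force: 0.0
```

```bash
python3 - <<'E'
from h import *
go([.4634,.1176,.124],169.5)
C=cam("wrist"); im=r.grab_frame("wrist"); cv2.imwrite("pics/w6.png",im)
from pl import *
for c in brass(im,300):
    w,ce,sz,a=rect(C,c,.098); print(cv2.boundingRect(c),np.round(ce,4),np.round(sz,1),round(a,1))
E
```

```text
t 26.07 tcp [0.4606 0.1229 0.1812] F [0.  0.2 0.7] w 0.0427 q [-0.84  0.27  0.53  2.11 -0.18  0.81  1.2 ]
tool x [-0.985  0.172  0.005] y [ 0.172  0.985 -0.004] z [-0.005 -0.003 -1.   ]
shift [-4.  -4.6 57.2]
rz 0.6
shift after turn [-4.  -4.5 57.2]
(90, 352, 87, 45) [0.5088 0.0095] [19.7 47.3] 98.4
(269, 334, 86, 110) [0.5337 0.1053] [44.7 73.2] 165.8
(264, 257, 87, 36) [0.4639 0.1167] [44.4 19.3] 79.1
```

step_arm --moves '[{"rx": 0,"ry": 0,"rz": 0.5,"dx": -4,"dy": -4.8,"dz": 20,"gripper": 0},{"rx": 0,"ry": 0,"rz": 0,"dx": 0,"dy": 0,"dz": 20,"gripper": 0},{"rx": 0,"ry": 0,"rz": 0,"dx": 0,"dy": 0,"dz": 0,"gripper": 0},{"rx": 0,"ry": 0,"rz": 0,"dx": 0,"dy": 0,"dz": 0,"gripper": 0}]'

```text
clock: 26.62
tcp_pos: [0.467, 0.1175, 0.1449]
orientation: [0.287, 3.126, 0.003]
contact_force: [-0.3, -0.4, -0.6]
grip_width: 0.0431
gripper_force: 0.0
```

```bash
python3 - <<'E'
from h import *
lvl();go([.4636,.1171,.124],169.3)
E
```

```text
t 26.62 tcp [0.467  0.1175 0.1449] F [-0.3 -0.4 -0.6] w 0.0431 q [-0.8   0.33  0.51  2.14 -0.24  0.72  1.26]
tool x [-0.983  0.182 -0.002] y [0.182 0.983 0.002] z [ 0.002  0.001 -1.   ]
level rx,ry deg [0.1  0.11]
t 26.62 tcp [0.467  0.1175 0.1449] F [-0.3 -0.4 -0.6] w 0.0431 q [-0.8   0.33  0.51  2.14 -0.24  0.72  1.26]
tool x [-0.983  0.182 -0.002] y [0.182 0.983 0.002] z [ 0.002  0.001 -1.   ]
shift [ 3.3 -1.  20.9]
rz 0.2
shift after turn [ 3.3 -1.  20.9]
```

step_arm --moves '[{"rx": 0,"ry": 0,"rz": 0,"dx": 3,"dy": -0.5,"dz": 15,"gripper": 0},{"rx": 0,"ry": 0,"rz": 0,"dx": 0,"dy": 0,"dz": 6,"gripper": 0},{"rx": 0,"ry": 0,"rz": 0,"dx": 0,"dy": 0,"dz": 0,"gripper": 0},{"rx": 0,"ry": 0,"rz": 0,"dx": 0,"dy": 0,"dz": 0,"gripper": 0},{"rx": 0,"ry": 0,"rz": 0,"dx": 0,"dy": 0,"dz": 0,"gripper": -0.4},{"rx": 0,"ry": 0,"rz": 0,"dx": 0,"dy": 0,"dz": 0,"gripper": -1},{"rx": 0,"ry": 0,"rz": 0,"dx": 0,"dy": 0,"dz": 0,"gripper": -1},{"rx": 0,"ry": 0,"rz": 0,"dx": 0,"dy": 0,"dz": 0,"gripper": -1}]' --grip_force 60

```text
clock: 27.62
tcp_pos: [0.4631, 0.117, 0.1227]
orientation: [0.288, 3.128, 0.001]
contact_force: [-1.6, 0.7, 6.3]
grip_width: 0.0106
gripper_force: 58.9
```

```bash
python3 - <<'E'
from h import *
lvl();go([.502,-.28,.25],187.4)
E
```

```text
t 27.62 tcp [0.4631 0.117  0.1227] F [-1.6  0.7  6.3] w 0.0106 q [-0.78  0.37  0.49  2.16 -0.28  0.67  1.28]
tool x [-0.983  0.183 -0.001] y [0.183 0.983 0.001] z [ 0.001  0.    -1.   ]
level rx,ry deg [0.03 0.03]
t 27.62 tcp [0.4631 0.117  0.1227] F [-1.6  0.7  6.3] w 0.0106 q [-0.78  0.37  0.49  2.16 -0.28  0.67  1.28]
tool x [-0.983  0.183 -0.001] y [0.183 0.983 0.001] z [ 0.001  0.    -1.   ]
shift [-110.8 -383.1 -127.5]
rz -17.9
shift after turn [  12.5 -398.6 -127.5]
```

step_arm --moves '[{"rx": 0,"ry": 0,"rz": 0,"dx": 0,"dy": 0,"dz": -20,"gripper": -1},{"rx": 0,"ry": 0,"rz": 0,"dx": 0,"dy": 0,"dz": -40,"gripper": -1},{"rx": 0,"ry": 0,"rz": 0,"dx": 0,"dy": 0,"dz": -40,"gripper": -1},{"rx": 0,"ry": 0,"rz": -9,"dx": 0,"dy": 0,"dz": -28,"gripper": -1},{"rx": 0,"ry": 0,"rz": -8.9,"dx": 0,"dy": 0,"dz": 0,"gripper": -1},{"rx": 0,"ry": 0,"rz": 0,"dx": 1.3,"dy": -46,"dz": 0,"gripper": -1},{"rx": 0,"ry": 0,"rz": 0,"dx": 1.3,"dy": -46,"dz": 0,"gripper": -1},{"rx": 0,"ry": 0,"rz": 0,"dx": 1.3,"dy": -46,"dz": 0,"gripper": -1},{"rx": 0,"ry": 0,"rz": 0,"dx": 1.3,"dy": -46,"dz": 0,"gripper": -1},{"rx": 0,"ry": 0,"rz": 0,"dx": 1.3,"dy": -46,"dz": 0,"gripper": -1},{"rx": 0,"ry": 0,"rz": 0,"dx": 1.3,"dy": -46,"dz": 0,"gripper": -1},{"rx": 0,"ry": 0,"rz": 0,"dx": 1.3,"dy": -46,"dz": 0,"gripper": -1},{"rx": 0,"ry": 0,"rz": 0,"dx": 1.3,"dy": -46,"dz": 0,"gripper": -1},{"rx": 0,"ry": 0,"rz": 0,"dx": 0,"dy": 0,"dz": 0,"gripper": -1},{"rx": 0,"ry": 0,"rz": 0,"dx": 0,"dy": 0,"dz": 0,"gripper": -1},{"rx": 0,"ry": 0,"rz": 0,"dx": 0,"dy": 0,"dz": 0,"gripper": -1}]'

```text
clock: 29.62
tcp_pos: [0.4999, -0.2479, 0.25]
orientation: [0.205, -3.134, -0.002]
contact_force: [1.1, 0.9, -0.7]
grip_width: 0.0104
gripper_force: 58.7
```

```bash
python3 - <<'E'
from h import *
lvl(); C=cam("wrist"); im=r.grab_frame("wrist"); cv2.imwrite("pics/w7.png",im); np.savez("w7.npz",K=C[0],R=C[1],t=C[2])
for nm,p in (("c",(.4815,-.249)),):
    for sx,sy in((79,53),(79,-53),(-79,-53),(-79,53)):
        a=np.radians(7.4); q=np.array(p)+np.array([[np.cos(a),-np.sin(a)],[np.sin(a),np.cos(a)]])@[sx/1e3,sy/1e3]; print(np.round(proj(C,[*q,.016])))
E
```

```text
t 29.62 tcp [ 0.4999 -0.2479  0.25  ] F [ 1.1  0.9 -0.7] w 0.0104 q [-0.22  0.34  0.72  1.88 -0.26  1.02  2.31]
tool x [-0.991 -0.13   0.   ] y [-0.13   0.991  0.001] z [-0.001  0.001 -1.   ]
level rx,ry deg [ 0.06 -0.02]
[376. 266.]
[257. 266.]
[248.  76.]
[386.  76.]
```

View pics/w7.png

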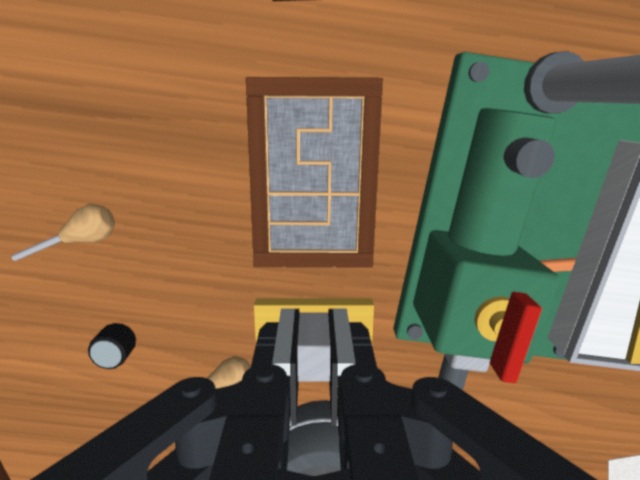

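```bash
cat > tray.py <<'E'
from h import *
def tray(C,im,box):
    x0,y0,x1,y1=box
    hsv=cv2.cvtColor(im,cv2.COLOR_BGR2HSV); m=np.zeros(im.shape[:2],np.uint8)
    sub=hsv[y0:y1,x0:x1]; m[y0:y1,x0:x1]=cv2.inRange(sub,(0,0,40),(180,255,125))|cv2.inRange(sub,(90,0,60),(140,120,230))
    m=cv2.morphologyEx(m,cv2.MORPH_OPEN,np.ones((5,5),np.uint8))
    m=cv2.morphologyEx(m,cv2.MORPH_CLOSE,np.ones((9,9),np.uint8))
    c=max(cv2.findContours(m,cv2.RETR_EXTERNAL,cv2.CHAIN_APPROX_NONE)[0],key=cv2.contourArea)
    w=np.array([ray(C,p[0],.016)[:2] for p in c],np.float32)*1000; rc=cv2.minAreaRect(w)
    b=cv2.boxPoints(rc); e=max([b[1]-b[0],b[2]-b[1]],key=np.linalg.norm); a=np.arctan2(e[1],e[0]); a=(a+np.pi/2)%np.pi-np.pi/2
    print("tray bb",cv2.boundingRect(c),"c",np.round(rc[0],1),"size",np.round(rc[1],1),"yaw",np.degrees(a)); 
    Rm=np.array([[np.cos(a),-np.sin(a)],[np.sin(a),np.cos(a)]])
    for n,p in dict(l=(52,13),i=(26,-13),t=(-26,26),u=(-26,-26)).items(): print(n,np.round(np.array(rc[0])+Rm@p,1))
    return np.array(rc[0])/1e3,a
if __name__=="__main__":
    d=np.load("w7.npz"); C=(d["K"],d["R"],d["t"]); im=cv2.imread("pics/w7.png")
    tray(C,im,(225,60,400,285))
    # independent: grey floor rect
    hsv=cv2.cvtColor(im,cv2.COLOR_BGR2HSV); m=cv2.inRange(hsv,(90,10,60),(140,120,230)); q=np.zeros_like(m); q[70:280,230:400]=m[70:280,230:400]
    q=cv2.morphologyEx(q,cv2.MORPH_OPEN,np.ones((5,5),np.uint8)); p=cv2.findNonZero(q).reshape(-1,2)
    w=np.array([ray(C,u,.010)[:2] for u in p],np.float32)*1000; print("floor",cv2.minAreaRect(w))
    # held plate
    hs=cv2.inRange(hsv,(18,120,90),(32,255,255)); hs[:290]=0; hs[345:]=0; hs[:,:235]=0; hs[:,390:]=0
    p=cv2.findNonZero(hs).reshape(-1,2); z=.25-.029
    ys=p[:,1].min(); row=p[p[:,1]==ys+3]; print("plate edge px",ys,row[:,0].min(),row[:,0].max(),ray(C,(row[:,0].min(),ys),z),ray(C,(row[:,0].max(),ys),z))
E
python3 tray.py
```

```text
tray bb (246, 77, 136, 190) c [ 482.2 -251.9] size [157.2 106. ] yaw 7.224967
l [ 532.2 -232.4]
i [ 509.7 -261.5]
t [ 453.2 -229.4]
u [ 459.7 -280.9]
floor ((482.7445983886719, -251.49742126464844), (125.95783996582031, 74.40476989746094), 7.131809234619141)
plate edge px 298 255 372 [ 0.49377343 -0.27333718  0.221     ] [ 0.48790944 -0.22847065  0.221     ]
```

Wrist view: the tray spans (246..382, 77..267), with ribs as expected, and plate I is held level with its front edge at row 298. I lower it over its nest.

step_arm --moves '[{"rx": 0,"ry": 0,"rz": 0,"dx": -7.9,"dy": -13.2,"dz": 30,"gripper": -1},{"rx": 0,"ry": 0,"rz": 0,"dx": 0,"dy": 0,"dz": 50,"gripper": -1},{"rx": 0,"ry": 0,"rz": 0,"dx": 0,"dy": 0,"dz": 50,"gripper": -1},{"rx": 0,"ry": 0,"rz": 0,"dx": 0,"dy": 0,"dz": 40,"gripper": -1},{"rx": 0,"ry": 0,"rz": 0,"dx": 0,"dy": 0,"dz": 20,"gripper": -1},{"rx": 0,"ry": 0,"rz": 0,"dx": 0,"dy": 0,"dz": 0,"gripper": -1},{"rx": 0,"ry": 0,"rz": 0,"dx": 0,"dy": 0,"dz": 0,"gripper": -1},{"rx": 0,"ry": 0,"rz": 0,"dx": 0,"dy": 0,"dz": 0,"gripper": -1}]'

```text
clock: 30.68
tcp_pos: [0.5103, -0.262, 0.0618]
orientation: [-0.202, 3.132, -0.002]
contact_force: [-0.3, 0.2, -0.4]
grip_width: 0.0109
gripper_force: 58.7
```

```bash
python3 - <<'E'
from h import *
lvl(); go([.5095,-.26,.0407],187.2)
C=cam("wrist"); im=r.grab_frame("wrist"); cv2.imwrite("pics/w8.png",im)
cv2.imwrite("pics/w8c.png",im[200:480,150:480])
E
```

```text
t 30.68 tcp [ 0.5103 -0.262   0.0618] F [-0.3  0.2 -0.4] w 0.0109 q [-0.04  0.63  0.54  1.97 -0.5   0.67  2.52]
tool x [-0.992 -0.128 -0.003] y [-0.128  0.992 -0.001] z [ 0.003 -0.001 -1.   ]
level rx,ry deg [-0.07  0.15]
t 30.68 tcp [ 0.5103 -0.262   0.0618] F [-0.3  0.2 -0.4] w 0.0109 q [-0.04  0.63  0.54  1.97 -0.5   0.67  2.52]
tool x [-0.992 -0.128 -0.003] y [-0.128  0.992 -0.001] z [ 0.003 -0.001 -1.   ]
shift [ 0.6  2.1 21.1]
rz 0.2
shift after turn [ 0.6  2.1 21.1]
```

View pics/w8c.png

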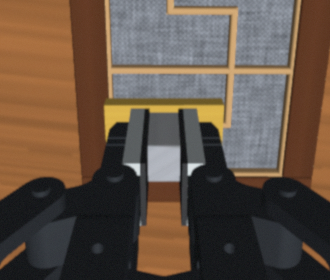

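Plate I appears at columns 105–224 of the crop, over a nest spanning about 106–232, so it goes 2 mm to +y and then down.

step_arm --moves '[{"rx": 0,"ry": 0.1,"rz": 0,"dx": 0.5,"dy": 2,"dz": 0,"gripper": -1},{"rx": 0,"ry": 0,"rz": 0,"dx": 0,"dy": 0,"dz": 7,"gripper": -1},{"rx": 0,"ry": 0,"rz": 0,"dx": 0,"dy": 0,"dz": 5,"gripper": -1},{"rx": 0,"ry": 0,"rz": 0,"dx": 0,"dy": 0,"dz": 3,"gripper": -1},{"rx": 0,"ry": 0,"rz": 0,"dx": 0,"dy": 0,"dz": 2,"gripper": -1},{"rx": 0,"ry": 0,"rz": 0,"dx": 0,"dy": 0,"dz": 2,"gripper": -1},{"rx": 0,"ry": 0,"rz": 0,"dx": 0,"dy": 0,"dz": 2,"gripper": -1},{"rx": 0,"ry": 0,"rz": 0,"dx": 0,"dy": 0,"dz": 0,"gripper": -1},{"rx": 0,"ry": 0,"rz": 0,"dx": 0,"dy": 0,"dz": 0,"gripper": -1}]'

```text
clock: 31.85
tcp_pos: [0.5085, -0.2597, 0.0407]
orientation: [0.201, -3.134, -0.001]
contact_force: [-4.1, 2.1, 14.9]
grip_width: 0.0105
gripper_force: 60.8
```

step_arm --moves '[{"rx": 0,"ry": 0,"rz": 0,"dx": 0,"dy": 0,"dz": 0,"gripper": -0.4},{"rx": 0,"ry": 0,"rz": 0,"dx": 0,"dy": 0,"dz": 0,"gripper": -0.4},{"rx": 0,"ry": 0,"rz": 0,"dx": 0,"dy": 0,"dz": 0,"gripper": -0.4},{"rx": 0,"ry": 0,"rz": 0,"dx": 0,"dy": 0,"dz": -30,"gripper": -0.4},{"rx": 0,"ry": 0,"rz": 0,"dx": 0,"dy": 0,"dz": -50,"gripper": 0},{"rx": 0,"ry": 0,"rz": 0,"dx": 0,"dy": 0,"dz": -50,"gripper": 0},{"rx": 0,"ry": 0,"rz": 0,"dx": 0,"dy": 0,"dz": -50,"gripper": 0},{"rx": 0,"ry": 0,"rz": 0,"dx": 0,"dy": 0,"dz": -50,"gripper": 0},{"rx": 0,"ry": 0,"rz": 0,"dx": -9.4,"dy": 46.6,"dz": 0,"gripper": 0},{"rx": 0,"ry": 0,"rz": 0,"dx": -9.4,"dy": 46.6,"dz": 0,"gripper": 0},{"rx": 0,"ry": 0,"rz": 0,"dx": -9.4,"dy": 46.6,"dz": 0,"gripper": 0},{"rx": 0,"ry": 0,"rz": 0,"dx": -9.4,"dy": 46.6,"dz": 0,"gripper": 0},{"rx": 0,"ry": 0,"rz": 0,"dx": -9.4,"dy": 46.6,"dz": 0,"gripper": 0},{"rx": 0,"ry": 0,"rz": 0,"dx": -9.4,"dy": 46.6,"dz": 0,"gripper": 0},{"rx": 0,"ry": 0,"rz": 0,"dx": -9.4,"dy": 46.6,"dz": 0,"gripper": 0},{"rx": 0,"ry": 0,"rz": 7.3,"dx": -9.4,"dy": 46.6,"dz": 0,"gripper": 0},{"rx": 0,"ry": 0,"rz": 7.3,"dx": 0,"dy": 0,"dz": 0,"gripper": 0},{"rx": 0,"ry": 0,"rz": 7.3,"dx": 0,"dy": 0,"dz": 0,"gripper": 0},{"rx": 0,"ry": 0,"rz": 0,"dx": 0,"dy": 0,"dz": 0,"gripper": 0},{"rx": 0,"ry": 0,"rz": 0,"dx": 0,"dy": 0,"dz": 0,"gripper": 0}]'

```text
clock: 34.35
tcp_pos: [0.5355, 0.1197, 0.2691]
orientation: [-0.393, -3.115, 0.001]
contact_force: [0.4, 0.3, -0.8]
grip_width: 0.0425
gripper_force: 0.0
```

```bash
cat > look.py <<'E'
from pl import *; import sys
n=sys.argv[1]; lvl()
C=cam("wrist"); im=r.grab_frame("wrist"); cv2.imwrite(f"pics/{n}.png",im); np.savez(n+".npz",K=C[0],R=C[1],t=C[2])
for c in brass(im,400):
    w,ce,sz,a=rect(C,c,.098); print(cv2.boundingRect(c),"c",np.round(ce,4),"mm",np.round(sz,1),"axis",round(a,1))
    for s in(1,-1):
        for k in(0,90): 
            u=np.radians(a+k); print("   origin if +13mm at",round(a+k) if s>0 else round(a+k+180),np.round(ce+s*.013*np.array([np.cos(u),np.sin(u)]),4),end="")
    print()
E
python3 look.py w9; python3 - <<'E'
from h import *
im=r.grab_frame("top"); cv2.imwrite("pics/t3.png",im)
E
```

```text
t 34.35 tcp [0.5355 0.1197 0.2691] F [ 0.4  0.3 -0.8] w 0.0425 q [-0.9   0.3   0.7   1.88 -0.22  1.05  1.21]
tool x [-0.969  0.249  0.002] y [ 0.249  0.969 -0.001] z [-0.002 -0.    -1.   ]
level rx,ry deg [-0.04 -0.1 ]
(0, 292, 40, 41) c [ 0.5497 -0.1132] mm [25.5 33.2] axis 177.9
   origin if +13mm at 178 [ 0.5367 -0.1127]   origin if +13mm at 268 [ 0.5493 -0.1262]   origin if +13mm at 358 [ 0.5627 -0.1136]   origin if +13mm at 448 [ 0.5502 -0.1002]
(122, 198, 101, 108) c [0.5347 0.0136] mm [71.1 46.2] axis 8.7
   origin if +13mm at 9 [0.5475 0.0156]   origin if +13mm at 99 [0.5327 0.0265]   origin if +13mm at 189 [0.5218 0.0116]   origin if +13mm at 279 [0.5366 0.0008]
(264, 170, 64, 98) c [0.5324 0.1053] mm [44.1 71. ] axis 165.3
   origin if +13mm at 165 [0.5198 0.1086]   origin if +13mm at 255 [0.5291 0.0928]   origin if +13mm at 345 [0.5449 0.102 ]   origin if +13mm at 435 [0.5357 0.1179]
```

T is where it was; descend and grip.

step_arm --moves '[{"rx": 0,"ry": 0,"rz": 0,"dx": -0.5,"dy": -1.4,"dz": 40,"gripper": 0},{"rx": 0,"ry": 0,"rz": 0,"dx": 0,"dy": 0,"dz": 40,"gripper": 0},{"rx": 0,"ry": 0,"rz": 0,"dx": 0,"dy": 0,"dz": 35,"gripper": -0.2},{"rx": 0,"ry": 0,"rz": 0,"dx": 0,"dy": 0,"dz": 20,"gripper": -0.2},{"rx": 0,"ry": 0,"rz": 0,"dx": 0,"dy": 0,"dz": 10,"gripper": -0.2},{"rx": 0,"ry": 0,"rz": 0,"dx": 0,"dy": 0,"dz": 0,"gripper": -0.2},{"rx": 0,"ry": 0,"rz": 0,"dx": 0,"dy": 0,"dz": 0,"gripper": -0.2},{"rx": 0,"ry": 0,"rz": 0,"dx": 0,"dy": 0,"dz": 0,"gripper": -0.2}]'

```text
clock: 35.45
tcp_pos: [0.536, 0.1185, 0.125]
orientation: [-0.397, -3.116, -0.001]
contact_force: [0.1, -0.5, -0.1]
grip_width: 0.0343
gripper_force: 0.0
```

```bash
python3 - <<'E'
from h import *
lvl();go([.5357,.1182,.123],165.3)
E
```

```text
t 35.45 tcp [0.536  0.1185 0.125 ] F [ 0.1 -0.5 -0.1] w 0.0343 q [-0.79  0.49  0.59  2.   -0.39  0.76  1.36]
tool x [-0.968  0.251  0.   ] y [0.251 0.968 0.   ] z [-0.     0.001 -1.   ]
level rx,ry deg [ 0.02 -0.03]
t 35.45 tcp [0.536  0.1185 0.125 ] F [ 0.1 -0.5 -0.1] w 0.0343 q [-0.79  0.49  0.59  2.   -0.39  0.76  1.36]
tool x [-0.968  0.251  0.   ] y [0.251 0.968 0.   ] z [-0.     0.001 -1.   ]
shift [ 0.2 -0.4  2. ]
rz 0.2
shift after turn [ 0.2 -0.4  2. ]
```

step_arm --moves '[{"rx": 0,"ry": 0,"rz": 0,"dx": 0,"dy": 0,"dz": 2,"gripper": -0.5},{"rx": 0,"ry": 0,"rz": 0,"dx": 0,"dy": 0,"dz": 0,"gripper": -1},{"rx": 0,"ry": 0,"rz": 0,"dx": 0,"dy": 0,"dz": 0,"gripper": -1},{"rx": 0,"ry": 0,"rz": 0,"dx": 0,"dy": 0,"dz": 0,"gripper": -1}]' --grip_force 60

```text
clock: 35.95
tcp_pos: [0.5357, 0.1185, 0.1224]
orientation: [-0.397, -3.115, -0.0]
contact_force: [-1.0, 0.7, 5.2]
grip_width: 0.0106
gripper_force: 59.7
```

step_arm --moves '[{"rx": 0,"ry": 0,"rz": 0,"dx": 0,"dy": 0,"dz": -20,"gripper": -1},{"rx": 0,"ry": 0,"rz": 0,"dx": 0,"dy": 0,"dz": -35,"gripper": -1},{"rx": 0,"ry": 0,"rz": 0,"dx": 0,"dy": 0,"dz": -40,"gripper": -1},{"rx": 0,"ry": 0,"rz": -7.3,"dx": 0,"dy": 0,"dz": -32,"gripper": -1},{"rx": 0,"ry": 0,"rz": -7.3,"dx": 0,"dy": 0,"dz": 0,"gripper": -1},{"rx": 0,"ry": 0,"rz": -7.2,"dx": 0,"dy": 0,"dz": 0,"gripper": -1},{"rx": 0,"ry": 0,"rz": 0,"dx": 10.2,"dy": -44.8,"dz": 0,"gripper": -1},{"rx": 0,"ry": 0,"rz": 0,"dx": 10.2,"dy": -44.8,"dz": 0,"gripper": -1},{"rx": 0,"ry": 0,"rz": 0,"dx": 10.2,"dy": -44.8,"dz": 0,"gripper": -1},{"rx": 0,"ry": 0,"rz": 0,"dx": 10.2,"dy": -44.8,"dz": 0,"gripper": -1},{"rx": 0,"ry": 0,"rz": 0,"dx": 10.2,"dy": -44.8,"dz": 0,"gripper": -1},{"rx": 0,"ry": 0,"rz": 0,"dx": 10.2,"dy": -44.8,"dz": 0,"gripper": -1},{"rx": 0,"ry": 0,"rz": 0,"dx": 10.2,"dy": -44.8,"dz": 0,"gripper": -1},{"rx": 0,"ry": 0,"rz": 0,"dx": 10.2,"dy": -44.8,"dz": 0,"gripper": -1},{"rx": 0,"ry": 0,"rz": 0,"dx": 0,"dy": 0,"dz": 0,"gripper": -1},{"rx": 0,"ry": 0,"rz": 0,"dx": 0,"dy": 0,"dz": 0,"gripper": -1},{"rx": 0,"ry": 0,"rz": 0,"dx": 0,"dy": 0,"dz": 0,"gripper": -1},{"rx": 0,"ry": 0,"rz": 0,"dx": 0,"dy": 0,"dz": 0,"gripper": -1}]'

```text
clock: 38.2
tcp_pos: [0.5005, -0.2463, 0.2492]
orientation: [0.202, -3.133, -0.001]
contact_force: [-0.3, -1.2, -1.5]
grip_width: 0.0107
gripper_force: 59.0
```

```bash
python3 - <<'E'
from h import *
from pl import *
lvl(); C=cam("wrist"); im=r.grab_frame("wrist"); cv2.imwrite("pics/w10.png",im); o=r.get_obs()
hsv=cv2.cvtColor(im,cv2.COLOR_BGR2HSV); m=cv2.inRange(hsv,(18,120,90),(32,255,255))
for c in cv2.findContours(m,cv2.RETR_EXTERNAL,cv2.CHAIN_APPROX_NONE)[0]:
    if cv2.contourArea(c)>200:
        x,y,w,h=cv2.boundingRect(c); z=o["tcp_pos"][2]-.025
        print((x,y,w,h)); 
        if x+w/2>220 and x+w/2<420: print(" row-top L/R at held z",[np.round(ray(C,p,z),4).tolist() for p in (c[c[:,0,1]<y+3][:,0][:,0].min(),c[c[:,0,1]<y+3][:,0][:,0].max()) for p in [(p,y)]], "rect floor",[np.round(q,4) for q in rect(C,c,.016)[1:]])
cv2.imwrite("pics/w10c.png",im[60:440,170:470])
E
```

```text
t 38.2 tcp [ 0.5005 -0.2463  0.2492] F [-0.3 -1.2 -1.5] w 0.0107 q [-0.23  0.35  0.73  1.88 -0.27  1.02  2.31]
tool x [-0.992 -0.129  0.002] y [-0.129  0.992  0.   ] z [-0.002  0.    -1.   ]
level rx,ry deg [ 0.03 -0.1 ]
(297, 381, 34, 24)
 row-top L/R at held z [[0.527, -0.251, 0.2242], [0.5254, -0.2386, 0.2242]] rect floor [array([ 0.6933, -0.2226]), array([27.2077, 32.8548]), np.float32(97.3335)]
(629, 323, 11, 40)
(475, 297, 33, 44)
(219, 234, 122, 114)
 row-top L/R at held z [[0.4656, -0.2619, 0.2242], [0.4632, -0.2438, 0.2242]] rect floor [array([ 0.5882, -0.2706]), array([ 83.0085, 148.075 ]), np.float32(125.5142)]
(270, 196, 53, 23)
 row-top L/R at held z [[0.4526, -0.2696, 0.2242], [0.4503, -0.2517, 0.2242]] rect floor [array([ 0.5086, -0.2616]), array([19.1357, 44.1615]), np.float32(97.3868)]
```

View pics/w10c.png

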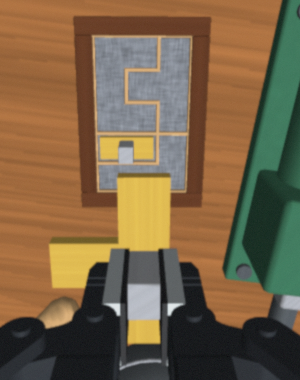

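I is seated in its nest; T is held square. Move over the T nest.

step_arm --moves '[{"rx": 0,"ry": -0.1,"rz": 0.2,"dx": 21.6,"dy": 12.4,"dz": 20,"gripper": -1},{"rx": 0,"ry": 0,"rz": 0,"dx": 21.6,"dy": 12.4,"dz": 40,"gripper": -1},{"rx": 0,"ry": 0,"rz": 0,"dx": 0,"dy": 0,"dz": 45,"gripper": -1},{"rx": 0,"ry": 0,"rz": 0,"dx": 0,"dy": 0,"dz": 45,"gripper": -1},{"rx": 0,"ry": 0,"rz": 0,"dx": 0,"dy": 0,"dz": 25,"gripper": -1},{"rx": 0,"ry": 0,"rz": 0,"dx": 0,"dy": 0,"dz": 10,"gripper": -1},{"rx": 0,"ry": 0,"rz": 0,"dx": 0,"dy": 0,"dz": 0,"gripper": -1},{"rx": 0,"ry": 0,"rz": 0,"dx": 0,"dy": 0,"dz": 0,"gripper": -1},{"rx": 0,"ry": 0,"rz": 0,"dx": 0,"dy": 0,"dz": 0,"gripper": -1},{"rx": 0,"ry": 0,"rz": 0,"dx": 0,"dy": 0,"dz": 0,"gripper": -1}]'

```text
clock: 39.5
tcp_pos: [0.4546, -0.2283, 0.0649]
orientation: [-0.194, 3.134, -0.0]
contact_force: [0.5, -0.3, -1.6]
grip_width: 0.0108
gripper_force: 59.0
```

```bash
python3 - <<'E'
from h import *
lvl(); go([.4543,-.2272,.0407],187.2)
E
```

```text
t 39.5 tcp [ 0.4546 -0.2283  0.0649] F [ 0.5 -0.3 -1.6] w 0.0108 q [-0.09  0.54  0.55  2.12 -0.5   0.6   2.51]
tool x [-0.992 -0.123 -0.001] y [-0.123  0.992 -0.   ] z [ 0.001 -0.    -1.   ]
level rx,ry deg [-0.02  0.06]
t 39.5 tcp [ 0.4546 -0.2283  0.0649] F [ 0.5 -0.3 -1.6] w 0.0108 q [-0.09  0.54  0.55  2.12 -0.5   0.6   2.51]
tool x [-0.992 -0.123 -0.001] y [-0.123  0.992 -0.   ] z [ 0.001 -0.    -1.   ]
shift [ 0.2  1.2 24.2]
rz -0.1
shift after turn [ 0.2  1.2 24.2]
```

step_arm --moves '[{"rx": 0,"ry": 0,"rz": 0,"dx": 0.2,"dy": 1.1,"dz": 4,"gripper": -1},{"rx": 0,"ry": 0,"rz": 0,"dx": 0,"dy": 0,"dz": 6,"gripper": -1},{"rx": 0,"ry": 0,"rz": 0,"dx": 0,"dy": 0,"dz": 5,"gripper": -1},{"rx": 0,"ry": 0,"rz": 0,"dx": 0,"dy": 0,"dz": 3,"gripper": -1},{"rx": 0,"ry": 0,"rz": 0,"dx": 0,"dy": 0,"dz": 2,"gripper": -1},{"rx": 0,"ry": 0,"rz": 0,"dx": 0,"dy": 0,"dz": 2,"gripper": -1},{"rx": 0,"ry": 0,"rz": 0,"dx": 0,"dy": 0,"dz": 2,"gripper": -1},{"rx": 0,"ry": 0,"rz": 0,"dx": 0,"dy": 0,"dz": 0,"gripper": -1},{"rx": 0,"ry": 0,"rz": 0,"dx": 0,"dy": 0,"dz": 0,"gripper": -1}]'

```text
clock: 40.62
tcp_pos: [0.4539, -0.2273, 0.0405]
orientation: [-0.194, 3.135, -0.0]
contact_force: [-0.3, -0.5, 1.1]
grip_width: 0.0108
gripper_force: 59.3
```

Seated. Release and go over U.

step_arm --moves '[{"rx": 0,"ry": 0,"rz": 0,"dx": 0,"dy": 0,"dz": 0,"gripper": -0.4},{"rx": 0,"ry": 0,"rz": 0,"dx": 0,"dy": 0,"dz": 0,"gripper": -0.4},{"rx": 0,"ry": 0,"rz": 0,"dx": 0,"dy": 0,"dz": 0,"gripper": -0.4},{"rx": 0,"ry": 0,"rz": 0,"dx": 0,"dy": 0,"dz": -30,"gripper": -0.4},{"rx": 0,"ry": 0,"rz": 0,"dx": 0,"dy": 0,"dz": -50,"gripper": -0.2},{"rx": 0,"ry": 0,"rz": 0,"dx": 0,"dy": 0,"dz": -50,"gripper": -0.2},{"rx": 0,"ry": 0,"rz": 0,"dx": 0,"dy": 0,"dz": -50,"gripper": -0.2},{"rx": 0,"ry": 0,"rz": 0,"dx": 0,"dy": 0,"dz": -50,"gripper": -0.2},{"rx": 0,"ry": 0,"rz": 0,"dx": -22,"dy": 43.2,"dz": 0,"gripper": -0.2},{"rx": 0,"ry": 0,"rz": 0,"dx": -22,"dy": 43.2,"dz": 0,"gripper": -0.2},{"rx": 0,"ry": 0,"rz": 0,"dx": -22,"dy": 43.2,"dz": 0,"gripper": -0.2},{"rx": 0,"ry": 0,"rz": 0,"dx": -22,"dy": 43.2,"dz": 0,"gripper": -0.2},{"rx": 0,"ry": 0,"rz": -1.6,"dx": -22,"dy": 43.2,"dz": 0,"gripper": -0.2},{"rx": 0,"ry": 0,"rz": 0,"dx": 0,"dy": 0,"dz": 0,"gripper": -0.2},{"rx": 0,"ry": 0,"rz": 0,"dx": 0,"dy": 0,"dz": 0,"gripper": -0.2},{"rx": 0,"ry": 0,"rz": 0,"dx": 0,"dy": 0,"dz": 0,"gripper": -0.2}]'

```text
clock: 42.62
tcp_pos: [0.5359, -0.001, 0.2704]
orientation: [0.233, -3.133, 0.0]
contact_force: [-0.1, -0.6, -0.4]
grip_width: 0.0343
gripper_force: 0.0
```

```bash
python3 look.py w11
```

```text
t 42.62 tcp [ 0.5359 -0.001   0.2704] F [-0.1 -0.6 -0.4] w 0.0343 q [-0.68  0.27  0.68  1.9  -0.19  1.04  1.8 ]
tool x [-0.989 -0.148  0.   ] y [-0.148  0.989 -0.   ] z [-0. -0. -1.]
level rx,ry deg [-0.01 -0.01]
(153, 193, 24, 45) c [ 0.5498 -0.1066] mm [15.6 32.9] axis 179.1
   origin if +13mm at 179 [ 0.5368 -0.1064]   origin if +13mm at 269 [ 0.5496 -0.1196]   origin if +13mm at 359 [ 0.5628 -0.1068]   origin if +13mm at 449 [ 0.55   -0.0936]
(305, 171, 64, 97) c [0.5347 0.0133] mm [70.6 44.4] axis 8.5
   origin if +13mm at 9 [0.5476 0.0152]   origin if +13mm at 99 [0.5328 0.0261]   origin if +13mm at 189 [0.5219 0.0113]   origin if +13mm at 279 [5.367e-01 4.000e-04]
(0, 106, 46, 24) c [ 0.4958 -0.2014] mm [14.5 27.4] axis 98.5
   origin if +13mm at 99 [ 0.4938 -0.1885]   origin if +13mm at 189 [ 0.4829 -0.2033]   origin if +13mm at 279 [ 0.4977 -0.2142]   origin if +13mm at 369 [ 0.5086 -0.1995]
(1, 2, 68, 99) c [ 0.4549 -0.1928] mm [56.3 36.9] axis 7.1
   origin if +13mm at 7 [ 0.4678 -0.1912]   origin if +13mm at 97 [ 0.4532 -0.1799]   origin if +13mm at 187 [ 0.442  -0.1945]   origin if +13mm at 277 [ 0.4565 -0.2057]
```

step_arm --moves '[{"rx": 0,"ry": 0,"rz": 0,"dx": -1,"dy": 1.2,"dz": 40,"gripper": -0.2},{"rx": 0,"ry": 0,"rz": 0,"dx": 0,"dy": 0,"dz": 40,"gripper": -0.2},{"rx": 0,"ry": 0,"rz": 0,"dx": 0,"dy": 0,"dz": 38,"gripper": -0.2},{"rx": 0,"ry": 0,"rz": 0,"dx": 0,"dy": 0,"dz": 20,"gripper": -0.2},{"rx": 0,"ry": 0,"rz": 0,"dx": 0,"dy": 0,"dz": 9,"gripper": -0.2},{"rx": 0,"ry": 0,"rz": 0,"dx": 0,"dy": 0,"dz": 0,"gripper": -0.2},{"rx": 0,"ry": 0,"rz": 0,"dx": 0,"dy": 0,"dz": 0,"gripper": -0.2},{"rx": 0,"ry": 0,"rz": 0,"dx": 0,"dy": 0,"dz": 0,"gripper": -0.2},{"rx": 0,"ry": 0,"rz": 0,"dx": 0,"dy": 0,"dz": 0,"gripper": -0.5},{"rx": 0,"ry": 0,"rz": 0,"dx": 0,"dy": 0,"dz": 0,"gripper": -1},{"rx": 0,"ry": 0,"rz": 0,"dx": 0,"dy": 0,"dz": 0,"gripper": -1},{"rx": 0,"ry": 0,"rz": 0,"dx": 0,"dy": 0,"dz": 0,"gripper": -1}]' --grip_force 60

```text
clock: 44.18
tcp_pos: [0.5374, 0.0021, 0.1238]
orientation: [-0.238, 3.132, 0.001]
contact_force: [-1.5, 0.8, 5.3]
grip_width: 0.0106
gripper_force: 58.9
```

step_arm --moves '[{"rx": 0,"ry": 0,"rz": 0,"dx": 0,"dy": 0,"dz": -20,"gripper": -1},{"rx": 0,"ry": 0,"rz": 0,"dx": 0,"dy": 0,"dz": -35,"gripper": -1},{"rx": 0,"ry": 0,"rz": 0,"dx": 0,"dy": 0,"dz": -40,"gripper": -1},{"rx": 0,"ry": 0,"rz": 1.4,"dx": 0,"dy": 0,"dz": -32,"gripper": -1},{"rx": 0,"ry": 0,"rz": 0,"dx": 11.3,"dy": -40.6,"dz": 0,"gripper": -1},{"rx": 0,"ry": 0,"rz": 0,"dx": 11.3,"dy": -40.6,"dz": 0,"gripper": -1},{"rx": 0,"ry": 0,"rz": 0,"dx": 11.3,"dy": -40.6,"dz": 0,"gripper": -1},{"rx": 0,"ry": 0,"rz": 0,"dx": 11.3,"dy": -40.6,"dz": 0,"gripper": -1},{"rx": 0,"ry": 0,"rz": 0,"dx": 11.3,"dy": -40.6,"dz": 0,"gripper": -1},{"rx": 0,"ry": 0,"rz": 0,"dx": 11.3,"dy": -40.6,"dz": 0,"gripper": -1},{"rx": 0,"ry": 0,"rz": 0,"dx": 0,"dy": 0,"dz": 0,"gripper": -1},{"rx": 0,"ry": 0,"rz": 0,"dx": 0,"dy": 0,"dz": 0,"gripper": -1},{"rx": 0,"ry": 0,"rz": 0,"dx": 0,"dy": 0,"dz": 0,"gripper": -1},{"rx": 0,"ry": 0,"rz": 0,"dx": 0,"dy": 0,"dz": 0,"gripper": -1}]'

```text
clock: 45.92
tcp_pos: [0.5012, -0.2471, 0.2502]
orientation: [0.202, -3.135, -0.001]
contact_force: [-0.1, -0.7, -0.5]
grip_width: 0.0106
gripper_force: 58.8
```

```bash
cat > held.py <<'E'
from h import *
from pl import *
import sys; n=sys.argv[1]
lvl(); C=cam("wrist"); im=r.grab_frame("wrist"); cv2.imwrite(f"pics/{n}.png",im); o=r.get_obs(); z=o["tcp_pos"][2]-.0258
hsv=cv2.cvtColor(im,cv2.COLOR_BGR2HSV); m=cv2.inRange(hsv,(18,120,90),(32,255,255))
for c in cv2.findContours(m,cv2.RETR_EXTERNAL,cv2.CHAIN_APPROX_NONE)[0]:
    if cv2.contourArea(c)>150:
        x,y,w,h=cv2.boundingRect(c); row=c[c[:,0,1]<y+3][:,0]
        print((x,y,w,h),"top edge held z",[np.round(ray(C,p,z)[:2],4).tolist() for p in((row[:,0].min(),y),(row[:,0].max(),y))],"on tray:",[np.round(q,4).tolist() for q in rect(C,c,.016)[1:]])
cv2.imwrite(f"pics/{n}c.png",im[40:440,150:480])
E
python3 held.py w12
```

```text
t 45.92 tcp [ 0.5012 -0.2471  0.2502] F [-0.1 -0.7 -0.5] w 0.0106 q [-0.24  0.35  0.75  1.88 -0.28  1.02  2.32]
tool x [-0.992 -0.129  0.   ] y [-0.129  0.992  0.   ] z [-0.  0. -1.]
level rx,ry deg [ 0.02 -0.  ]
(297, 377, 34, 24) top edge held z [[0.5265, -0.252], [0.5248, -0.2395]] on tray: [[0.6908, -0.2239], [27.1615, 32.8845], 97.3279037475586]
(374, 351, 30, 36) top edge held z [[0.5105, -0.2236], [0.5092, -0.2134]] on tray: [[0.6588, -0.1545], [41.3662, 27.6953], 11.255999565124512]
(476, 295, 33, 45) top edge held z [[0.4808, -0.1847], [0.4799, -0.1776]] on tray: [[0.5902, -0.0727], [24.6416, 45.8834], 179.6403045654297]
(287, 229, 127, 80) top edge held z [[0.4646, -0.2625], [0.459, -0.2196]] on tray: [[0.561, -0.2089], [76.0907, 110.4881], 97.35089874267578]
(271, 194, 53, 24) top edge held z [[0.4527, -0.2702], [0.4504, -0.2522]] on tray: [[0.5087, -0.2617], [20.055, 44.0882], 97.81600189208984]
(302, 100, 57, 89) top edge held z [[0.4191, -0.2526], [0.4181, -0.2452]] on tray: [[0.4553, -0.2416], [70.0587, 44.2895], 6.930699825286865]
```

View pics/w12c.png

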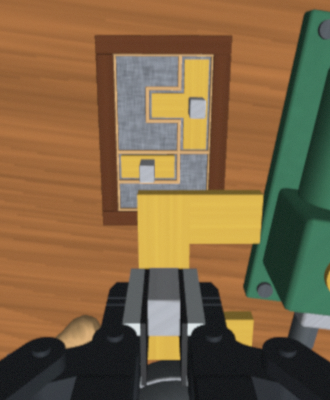

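T is seated correctly and U is held square. Move over the U nest.

step_arm --moves '[{"rx": 0,"ry": 0,"rz": 0.2,"dx": 21.5,"dy": -13.2,"dz": 20,"gripper": -1},{"rx": 0,"ry": 0,"rz": 0,"dx": 21.5,"dy": -13.2,"dz": 40,"gripper": -1},{"rx": 0,"ry": 0,"rz": 0,"dx": 0,"dy": 0,"dz": 45,"gripper": -1},{"rx": 0,"ry": 0,"rz": 0,"dx": 0,"dy": 0,"dz": 45,"gripper": -1},{"rx": 0,"ry": 0,"rz": 0,"dx": 0,"dy": 0,"dz": 25,"gripper": -1},{"rx": 0,"ry": 0,"rz": 0,"dx": 0,"dy": 0,"dz": 10,"gripper": -1},{"rx": 0,"ry": 0,"rz": 0,"dx": 0,"dy": 0,"dz": 0,"gripper": -1},{"rx": 0,"ry": 0,"rz": 0,"dx": 0,"dy": 0,"dz": 0,"gripper": -1},{"rx": 0,"ry": 0,"rz": 0,"dx": 0,"dy": 0,"dz": 0,"gripper": -1},{"rx": 0,"ry": 0,"rz": 0,"dx": 0,"dy": 0,"dz": 0,"gripper": -1}]'

```text
clock: 47.22
tcp_pos: [0.4618, -0.2799, 0.0659]
orientation: [-0.194, 3.135, -0.001]
contact_force: [-0.3, 0.2, -1.5]
grip_width: 0.0106
gripper_force: 58.7
```

```bash
python3 - <<'E'
from h import *
lvl(); go([.4620,-.2789,.0418],187.2)
E
```

```text
t 47.23 tcp [ 0.4618 -0.2799  0.0659] F [-0.3  0.2 -1.5] w 0.0106 q [-0.01  0.59  0.57  2.05 -0.52  0.65  2.6 ]
tool x [-0.992 -0.123 -0.001] y [-0.123  0.992 -0.   ] z [ 0.001 -0.    -1.   ]
level rx,ry deg [-0.02  0.06]
t 47.23 tcp [ 0.4618 -0.2799  0.0659] F [-0.3  0.2 -1.5] w 0.0106 q [-0.01  0.59  0.57  2.05 -0.52  0.65  2.6 ]
tool x [-0.992 -0.123 -0.001] y [-0.123  0.992 -0.   ] z [ 0.001 -0.    -1.   ]
shift [-0.3  0.9 24.1]
rz -0.1
shift after turn [-0.3  0.9 24.1]
```

step_arm --moves '[{"rx": 0,"ry": 0,"rz": 0,"dx": -0.2,"dy": 0.9,"dz": 4,"gripper": -1},{"rx": 0,"ry": 0,"rz": 0,"dx": 0,"dy": 0,"dz": 6,"gripper": -1},{"rx": 0,"ry": 0,"rz": 0,"dx": 0,"dy": 0,"dz": 5,"gripper": -1},{"rx": 0,"ry": 0,"rz": 0,"dx": 0,"dy": 0,"dz": 3,"gripper": -1},{"rx": 0,"ry": 0,"rz": 0,"dx": 0,"dy": 0,"dz": 2,"gripper": -1},{"rx": 0,"ry": 0,"rz": 0,"dx": 0,"dy": 0,"dz": 2,"gripper": -1},{"rx": 0,"ry": 0,"rz": 0,"dx": 0,"dy": 0,"dz": 2,"gripper": -1},{"rx": 0,"ry": 0,"rz": 0,"dx": 0,"dy": 0,"dz": 0,"gripper": -1},{"rx": 0,"ry": 0,"rz": 0,"dx": 0,"dy": 0,"dz": 0,"gripper": -1}]'

```text
clock: 48.35
tcp_pos: [0.4616, -0.279, 0.0419]
orientation: [-0.193, 3.135, 0.0]
contact_force: [-2.8, 1.2, 5.3]
grip_width: 0.0106
gripper_force: 59.6
```

step_arm --moves '[{"rx": 0,"ry": 0,"rz": 0,"dx": 0,"dy": 0,"dz": 0,"gripper": -0.4},{"rx": 0,"ry": 0,"rz": 0,"dx": 0,"dy": 0,"dz": 0,"gripper": -0.4},{"rx": 0,"ry": 0,"rz": 0,"dx": 0,"dy": 0,"dz": 0,"gripper": -0.4},{"rx": 0,"ry": 0,"rz": 0,"dx": 0,"dy": 0,"dz": -30,"gripper": -0.4},{"rx": 0,"ry": 0,"rz": 0,"dx": 0,"dy": 0,"dz": -50,"gripper": -0.2},{"rx": 0,"ry": 0,"rz": 0,"dx": 0,"dy": 0,"dz": -50,"gripper": -0.2},{"rx": 0,"ry": 0,"rz": 0,"dx": 0,"dy": 0,"dz": -50,"gripper": -0.2},{"rx": 0,"ry": 0,"rz": 0,"dx": 0,"dy": 0,"dz": -50,"gripper": -0.2},{"rx": 0,"ry": 0,"rz": 0,"dx": -20,"dy": 13,"dz": 0,"gripper": -0.2},{"rx": 0,"ry": 0,"rz": 0,"dx": -20,"dy": 13,"dz": 0,"gripper": -0.2},{"rx": 0,"ry": 0,"rz": 0,"dx": 0,"dy": 0,"dz": 0,"gripper": -0.2},{"rx": 0,"ry": 0,"rz": 0,"dx": 0,"dy": 0,"dz": 0,"gripper": -0.2},{"rx": 0,"ry": 0,"rz": 0,"dx": 0,"dy": 0,"dz": 0,"gripper": -0.2}]'

```text
clock: 49.98
tcp_pos: [0.4971, -0.2488, 0.2707]
orientation: [0.191, -3.134, -0.0]
contact_force: [0.3, -0.2, -0.8]
grip_width: 0.0343
gripper_force: 0.0
```

```bash
python3 held.py w13; python3 - <<'E'
from h import *
im=r.grab_frame("top"); s=r.grab_frame("side"); cv2.imwrite("pics/t4.png",im); cv2.imwrite("pics/s20.png",s)
w=cv2.imread("pics/w13.png"); 
a=cv2.resize(w[60:300,210:420],(350,400)); b=cv2.resize(s[110:390,110:420],(443,400)); cv2.imwrite("pics/fin.png",np.hstack([a,b]))
a,b=[cv2.imread(f"pics/{n}.png")[165:285,180:270] for n in("s10","s20")]
E
```

```text
t 49.98 tcp [ 0.4971 -0.2488  0.2707] F [ 0.3 -0.2 -0.8] w 0.0343 q [-0.27  0.33  0.79  1.86 -0.26  1.06  2.31]
tool x [-0.993 -0.122  0.001] y [-0.122  0.993  0.   ] z [-0.001 -0.    -1.   ]
level rx,ry deg [ 0.01 -0.09]
(467, 287, 31, 42) top edge held z [[0.4743, -0.1905], [0.4735, -0.1842]] on tray: [[0.5881, -0.0763], [23.9588, 44.4799], 179.6934051513672]
(275, 195, 50, 22) top edge held z [[0.4486, -0.2701], [0.4466, -0.2531]] on tray: [[0.5088, -0.2615], [19.3379, 44.1038], 97.4655990600586]
(272, 106, 53, 85) top edge held z [[0.4193, -0.2738], [0.4172, -0.257]] on tray: [[0.4597, -0.2679], [71.2345, 44.1268], 7.346199989318848]
(304, 105, 53, 85) top edge held z [[0.4165, -0.2535], [0.4157, -0.2467]] on tray: [[0.4556, -0.2414], [70.8973, 44.0421], 6.955100059509277]
```

View pics/fin.png

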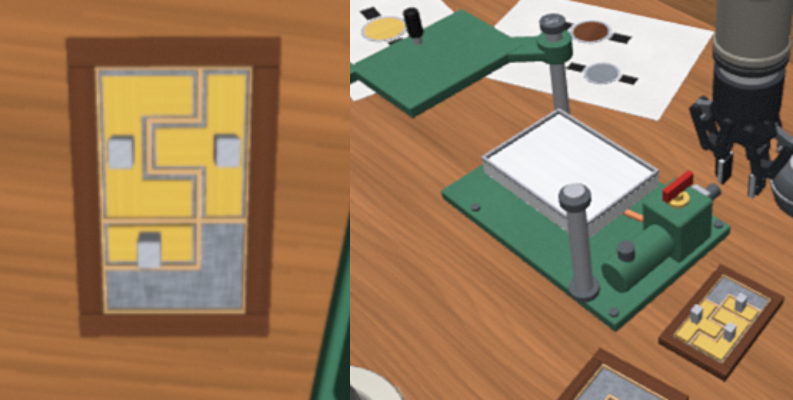

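All three plates lie flat in their nests, the platen is down, the head is aside, the valve is shut and the arm is clear.

```bash
python3 -c "
from bench import r
print(r.hand_in())"
```

```text
the job is handed in; nothing more can be done
None
```

The job is done and handed in at about 50 s: the platen sank slowly to its stop, the head is swung aside (about 1.57 rad), the U, T and I plates (no L was present) lie flat in their nests, and the valve is shut.

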